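# Open the key-token dock and build the keyed tin stack

## Task

Lever the yellow cover of the grey dock up from its front lip with the red-handled prying blade (not with the fingers) and swing it right over until it lies open, and lay the blade down inside the black tray. Stack every tin that is on the desk upright on the dock, in any order, each turned so that its notch drops over the orange key below and it sits fully home, and close the stack with the dark cap, its notch over the top key and fully home too. Do not shift or tip the mug.

Things in the scene. Friction and masses are not known exactly. Their poses are not given: they have to be found in the camera images.
- tin_dock: Grey dock fixed to the desk. Origin: centre of its underside, on its seat's axis; x runs from its front (robot side) to its hinge side, z up. Plinth x -54 to +50, y +-47 mm, top z 12. On it a square of low walls, outside +-40, inside +-35 mm, top z 20, round the keyed seat. In front of the front wall the plinth is a bare ledge, x -54 to -40.
- dock_seat (a point): Centre of the dock's keyed seat, dock z 12 mm, where the first tin's underside comes to lie; turned as the dock. Bevelled disc of radius 21 mm, 8 mm high, with one orange radial key on its +x side: radius 19 to 28 mm, 7 mm wide, 7.5 mm high, rounded top.
- dock_cover (a joint): Hinge angle of the dock's yellow cover, rad: 0 shut, grows as it swings up and over, 3.05 is the stop (lying back, nearly level). Plate 92 x 80 x 3 mm, 60 g, no handle, hinged along the dock's y at dock x +40, z 22.5 mm; shut, its underside is at dock z 21. It falls shut when let go well before upright and slowly open by itself beyond about 1.9 rad.
- cover_lip (a point): Middle of the lower edge of the yellow cover's front lip, far from the hinge; shut, it is at dock x -52, z 21 mm. The lip overhangs the dock's front wall by 12 mm, leaving a slot 9 mm high over the plinth's ledge (dock z 12 to 21), open to the front.
- pry_blade: Prying blade lying flat on the desk, 110 g. Origin: underside of the handle's middle; x along the tool to the blade, z up. Red handle x -45 to +45, 18 mm wide (y), 28 mm high, gripped across its width; steel blade x +45 to +128 mm, 16 mm wide, 2.5 mm thick, z 3 to 5.5.
- blade_tip (a point): End of the steel blade on its mid-thickness: tool x +128, z 4.25 mm.
- blade_butt (a point): Rear end of the prying blade's handle: tool x -45, z 4.25 mm.
- stack_cap: Dark cap that closes the stack, 58 mm across, 80 g. Origin: centre of its underside, z up, x towards its notch (orange mark on top). Disc up to z 17 mm; on it a black bar grip 34 mm (x) by 14 mm (y), z 17 to 45, gripped across y. Hollow foot like the tins': bore radius 22.5 mm, 8 mm deep, notch at +x.
- lock_tray: Shallow black tray fixed on the desk, about 200 x 300 mm (x, y); origin centre of its underside, floor at z 3, rims 16 mm high; inside x +-97, y +-147 mm. A brass padlock 72 x 45 x 21 mm stays in it at x -60, y -95 mm.
- mug: Green mug, 80 mm across, 102 mm high, a bystander.
- tin_blue: Blue round tin, 58 mm across, 120 g (may be absent). Origin: centre of its underside, z up, x towards its key and notch. Shoulder at z 34 mm (stacking pitch), on it a disc and an orange key at +x, same sizes as at dock_seat. Foot hollow, bore radius 22.5, 8 mm deep, with a notch at +x about 11 mm wide under the key. Grip across the body, z 11 to 34; above z 34 it is narrower.
- tin_green: Green round tin, 58 mm across, 120 g (may be absent). Origin: centre of its underside, z up, x towards its key and notch. Shoulder at z 34 mm (stacking pitch), on it a disc and an orange key at +x, same sizes as at dock_seat. Foot hollow, bore radius 22.5, 8 mm deep, with a notch at +x about 11 mm wide under the key. Grip across the body, z 11 to 34; above z 34 it is narrower.
- tin_red: Red round tin, 58 mm across, 120 g (may be absent). Origin: centre of its underside, z up, x towards its key and notch. Shoulder at z 34 mm (stacking pitch), on it a disc and an orange key at +x, same sizes as at dock_seat. Foot hollow, bore radius 22.5, 8 mm deep, with a notch at +x about 11 mm wide under the key. Grip across the body, z 11 to 34; above z 34 it is narrower.
- tin_white: White round tin, 58 mm across, 120 g (may be absent). Origin: centre of its underside, z up, x towards its key and notch. Shoulder at z 34 mm (stacking pitch), on it a disc and an orange key at +x, same sizes as at dock_seat. Foot hollow, bore radius 22.5, 8 mm deep, with a notch at +x about 11 mm wide under the key. Grip across the body, z 11 to 34; above z 34 it is narrower.

How it is judged:
By the outcome, as a careful person would: the job done as asked, in the order asked, and still so for the second after the job is handed in, with the robot touching nothing.
Of tin_blue, tin_green, tin_red, tin_white only 3 to 4 are there at a start; the rules pass over those that are not, and their reading is None.
At some moment in a run one of tin_blue, tin_green, tin_red, tin_white, stack_cap, pry_blade may be knocked a few centimetres aside while the robot is not near it.
It also fails if it takes over 192 s, if anything falls off the work surface, if the arm or the gripper's body presses on something with over 40 N, if the wrist force passes 120 N, or if a joint passes its speed limit or range.

## Robot

A 6-joint arm with a two-finger parallel gripper is mounted at the origin on the work surface; the furniture and walls round the work are solid. World frame = base frame: x ahead of the robot, y to its left, z up, the work surface at z = 0. Lengths are in mm, angles in rad, forces in N, time in s.
With the tool pointing down it reaches from about 300 to 775 mm from the base axis. Payload 14.6 kg.
Tool frame: the origin (TCP) lies between the finger pads; the fingertips stand 19 mm ahead of it and the grasp point (between the pads) is the TCP; z points along the fingers, y is the line along which they close (so a half turn about z gives the same grasp; the last joint's range is limited). The gripper opens to 94 mm and grips with 3 to 60 N. Pads are 16 mm wide; open, the fingers measure 119 mm over their backs; the gripper's body (75 mm by 177 mm) begins 78 mm behind the grasp point.
Start: joints at [1.124, 0.3, 1.521, -0, 1.321, -0.067], TCP at [203.901, 510.797, 203.246] pointing down, gripper open.
Joint ranges: [-3.03, 3.03], [-0.79, 2.21], [0.23, 2.52], [-1.04, 4.18], [0, 3.07], [-2.55, 2.55]. Speed limits (rad/s): [2.22, 2.22, 2.57, 3.14, 3.14, 3.14].

## Interface

Orientations are given as [roll, pitch, yaw] about the fixed x, y, z axes, in that order (R = Rz(yaw) Ry(pitch) Rx(roll)).
In Python, from cell import monitor, imaging, job, find_in, trace gives the robot as it stands. The module is installed in compiled form; this text tells all that it offers.
- The arm moves only by the tool arm_command, never from a script. Its argument "steps" is a list of rows, each a list of 5 numbers: the opening, from 0 (shut) to 1 (fully open), then the shift along the tool's x, y, z in mm, then the turn about the tool's z in degrees. In form: [[gripper, dx, dy, dz, turn], ...]. A call has 1 to 20 rows; each row is the pose to reach, as a shift and turn from the pose commanded when the call began, along the tool's axes at that moment; what a row does not reach only later rows make up. A row lasts 1/8 s, in which the tool goes at most 62.5 mm and 10.7 degrees, less where a joint would pass 70% of its speed; a pose out of reach is approached as far as the arm can. A call with a gripper value outside its range is refused whole. The fingers move at their own pace and stop on an object; "force" is the grip in N (left out, the last holds). Time passes only in rows, so rows that repeat a pose let the fingers close. It gives the time, the measured TCP pose, the force, the opening and the grip force at its end, in the units of the state.
- monitor.read_state(): the state, without advancing time (a new reading comes with each control period).
- imaging.camera(name): name is "scene" or "top" or "wrist"; returns a dict with "img" (420x560x3 uint8, red, green, blue), "mtx" (3x3 intrinsics, pixels), "view" (4x4, takes a point from world to camera coordinates). Camera axes: x right, y down, z forward; pixel columns grow to the right and rows downward; lengths in mm; the calibration is good to about 2 mm. A picture is of the moment at which its call begins. There is no depth.
- job.sign_off(): hands the job in; it is judged then, once.
Trained networks look in a picture, given as the dict that the camera call returned (one of the last four; its "shot" number tells which), for a name from the list of things; names that differ only in an ending like _2 or _b are one class to them, and where a whole thing is asked for, a point or a joint stands for the part that bears it (a point fixed in the world has none). Each returns a list of dicts, best first, with "p" (0 to 1); they miss things now and then, are a little off and sometimes report something else, mostly with a low value. They report only what shows in the picture. A call takes as long as a camera call.
- find_in(picture, target): "rect" ([centre column, centre row, width, height] in pixels, round what is visible of it).
- trace(picture, target): "region" (420x560 bool, what is visible of it) and "rect" ([centre column, centre row, width, height] in pixels, round what is visible of it).
The state is a dict: "clock": time; "joints": joint angles; "qd": joint speeds; "effort": joint torques, N m; "eef_pos": TCP position; "eef_rot": TCP orientation; "wrist_force": force on the tool from outside, world axes, zero at the start; "moment": the same for the moment, N m; "finger_gap": finger opening in mm; "finger_force": force on a finger pad.
Only numpy, scipy, OpenCV 4.12 (cv2) and the standard library are available. Lean on these libraries where they do the work, as an engineer would, in place of code of your own. Each camera call takes 0.05 s, during which the arm holds its last target. There are 200 camera calls.

## Working session

There is one attempt and no reset: what is moved stays moved. The work goes in short steps, Python scripts to look and compute and a tool call to move; the robot and the scene stay as the last step left them, time stands still between calls to the robot, and variables do not carry over. Pictures are saved under pics/ and viewed, at most 14 in all, crops included, and the job is handed in when it is done.

Besides the shell and the picture viewer there is one more tool, called after "Call:" by a JSON object that holds its "fn" and its "kwargs". arm_command: Moves the arm, as the interface text tells. Its arguments: {"type":"object","properties":{"steps":{"type":"array","items":{"type":"array","items":{"type":"number"}}},"force":{"type":"number"}},"required":["steps"]}

```bash
mkdir -p pics; cat > h.py <<'E'
import numpy as np, cv2
from cell import monitor, imaging, job, find_in, trace
from scipy.spatial.transform import Rotation as R
def px(pic,P):
    P=np.atleast_2d(P).astype(float); V=pic["view"]; c=P@V[:3,:3].T+V[:3,3]; u=c@pic["mtx"].T
    return u[:,:2]/u[:,2:]
def ray(pic,uv,z):
    V=pic["view"]; Rm=V[:3,:3]; o=-Rm.T@V[:3,3]
    d=(np.linalg.inv(pic["mtx"])@np.array([uv[0],uv[1],1.]))@Rm
    return o+d*(z-o[2])/d[2]
def save(pic,n,crop=None,s=1):
    im=pic["img"][:,:,::-1]
    if crop: a,b,c,d=crop; im=im[b:d,a:c]
    cv2.imwrite("pics/"+n+".png",cv2.resize(im,None,fx=s,fy=s,interpolation=cv2.INTER_CUBIC))
E
python3 - <<'E'
from h import *
s=monitor.read_state(); print({k:np.round(v,3).tolist() for k,v in s.items()})
t=imaging.camera("top"); c=imaging.camera("scene")
save(t,"top");save(c,"scene")
for n,z in [("tin_blue",20),("tin_green",20),("tin_red",20),("tin_white",20),("stack_cap",20),("pry_blade",15),("mug",50),("lock_tray",8),("dock_cover",22),("tin_dock",12)]:
    for d in find_in(t,n)[:2]: print(n,round(d["p"],2),np.round(d["rect"]),np.round(ray(t,d["rect"][:2],z)))
print(t["view"].round(3).tolist(),t["mtx"].tolist())
E
```

```text
{'clock': 0.0, 'joints': [1.124, 0.301, 1.522, 0.0, 1.321, -0.067], 'qd': [0.001, 0.001, 0.001, -0.002, 0.001, 0.0], 'effort': [-0.003, -53.181, -35.272, 0.071, 0.024, -0.0], 'eef_pos': [203.78, 510.563, 202.657], 'eef_rot': [-3.14, -0.0, 2.762], 'wrist_force': [-0.082, 1.168, 0.394], 'moment': [-0.038, 0.01, 0.0], 'finger_force': 0.0, 'finger_gap': 93.856}
tin_blue 0.76 [335. 174.  22.  21.] [ 685. -147.   20.]
tin_green 0.92 [293. 178.  22.  30.] [674. -38.  20.]
tin_red 0.82 [349. 268.  25.  22.] [ 446. -179.   20.]
stack_cap 0.96 [350. 220.  24.  23.] [ 567. -184.   20.]
pry_blade 0.7 [256. 268.  68.   9.] [444.  53.  15.]
mug 0.9 [120. 212.  47.  40.] [582. 389.  50.]
lock_tray 0.57 [422. 231.  98. 128.] [ 541. -368.    8.]
dock_cover 0.79 [232. 213.  41.  41.] [583. 116.  22.]
dock_cover 0.44 [254. 270.  65.  10.] [440.  57.  22.]
tin_dock 0.97 [232. 210.  44.  48.] [592. 117.  12.]
[[0.006, -1.0, -0.007, -4.436], [-0.995, -0.005, -0.1, 574.075], [0.1, 0.008, -0.995, 1088.689], [0.0, 0.0, 0.0, 1.0]] [[444.37956117966434, 0.0, 278.10352119158495], [0.0, 444.37956117966434, 216.61236031556945], [0.0, 0.0, 1.0]]
```

View pics/top.png

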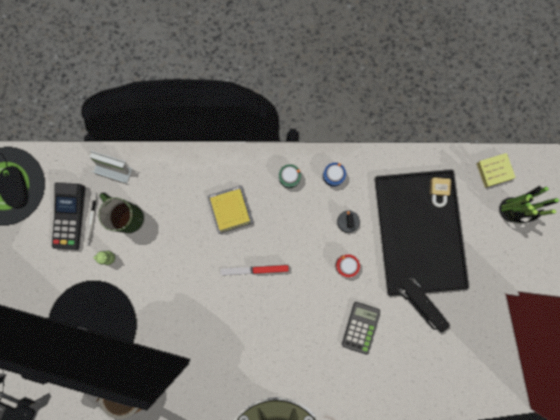

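View pics/scene.png

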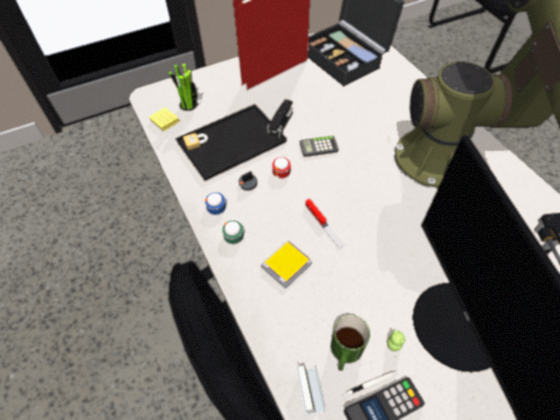

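The top view shows the dock at (232,210), turned about 20°. The blade is at (256,268) with its tip to the left. The blue, green and red tins are at (335,174), (290,177) and (349,267), the cap is at (350,220), and there is no white tin. The scene view confirms this and shows a monitor between the gripper and the work, so I'll check its height.

```bash
python3 - <<'E'
from h import *
t=imaging.camera("top"); c=imaging.camera("scene")
def tri(a,b):
    P1=t["mtx"]@t["view"][:3];P2=c["mtx"]@c["view"][:3]
    X=cv2.triangulatePoints(P1,P2,np.array(a,float).reshape(2,1),np.array(b,float).reshape(2,1));X=(X[:3]/X[3]).ravel();print(X.round(), px(t,X).round(), px(c,X).round())
tri((160,400),(465,140)); tri((190,360),(430,215)); tri((0,290),(550,405))
for n,z in (("pry_blade",10),("dock_cover",24)):
    d=trace(t,n)[0]; r=d["region"]; ys,xs=np.nonzero(r); m=cv2.minAreaRect(np.c_[xs,ys].astype(np.float32)); b=cv2.boxPoints(m)
    print(n,d["p"],[ray(t,q,z)[:2].round().tolist() for q in b])
E
```

```text
[220. 202. 358.] [[156. 404.]] [[460. 140.]]
[228. 206.  93.] [[187. 363.]] [[426. 215.]]
[362. 671. 114.] [[-16. 303.]] [[525. 408.]]
pry_blade 0.77 [[444.0, 141.0], [456.0, -24.0], [437.0, -25.0], [426.0, 139.0]]
dock_cover 0.59 [[624.0, 174.0], [650.0, 94.0], [558.0, 65.0], [532.0, 144.0]]
```

Call:
{"fn": "arm_command", "kwargs": {"steps": [[1, 0, 0, -60, 0], [1, 0, 0, -120, 0], [1, 0, 0, -180, 0], [1, 0, 0, -240, 0], [1, 0, 0, -290, 0], [1, 0, 0, -290, 0], [1, -40, -37, -290, 6], [1, -80, -73, -290, 12], [1, -120, -110, -290, 18], [1, -161, -147, -290, 25], [1, -201, -183, -290, 32], [1, -242, -220, -290, 38], [1, -282, -257, -290, 45], [1, -322, -293, -290, 51], [1, -363, -330, -290, 58], [1, -403, -367, -290, 64], [1, -403, -367, -230, 64], [1, -403, -367, -170, 64], [1, -403, -367, -110, 64], [1, -403, -367, -60, 64]]}}

```text
clock: 3.3
eef_pos: [440.9, 20.5, 260.0]
eef_rot: [-3.139, -0.0, 1.645]
wrist_force: [0.6, -0.4, 0.6]
finger_gap: 94.2
finger_force: 0.0
```

```bash
cat > look.py <<'E'
from h import *
import sys
def seg(pic,name,z):
    out=trace(pic,name)
    if not out: print(name,"none"); return
    d=out[0]; ys,xs=np.nonzero(d["region"]); m=cv2.minAreaRect(np.c_[xs,ys].astype(np.float32)); b=cv2.boxPoints(m)
    print(name,round(d["p"],2),"rect",np.round(d["rect"]),"world",[ray(pic,q,z)[:2].round(1).tolist() for q in b]); return d
def st():
    s=monitor.read_state(); print("t",round(s["clock"],2),"pos",np.round(s["eef_pos"],1),"rot",np.round(np.degrees(s["eef_rot"]),2),"F",np.round(s["wrist_force"],1),"gap",round(s["finger_gap"],1),round(s["finger_force"],1),"q",np.round(s["joints"],2)); return s
E
python3 - <<'E'
from look import *
st(); w=imaging.camera("wrist"); save(w,"w1")
seg(w,"pry_blade",10)
print(w["view"].round(3).tolist())
E
```

```text
t 3.3 pos [440.9  20.5 260. ] rot [-1.7987e+02 -1.0000e-02  9.4230e+01] F [ 0.6 -0.4  0.6] gap 94.2 0.0 q [-0.04  0.01  1.72 -0.    1.41 -0.11]
pry_blade 0.89 rect [287. 149.  17. 155.] world [[426.1, 142.5], [444.4, 143.9], [458.8, -30.7], [438.5, -32.2]]
[[0.997, 0.074, -0.002, -440.657], [0.072, -0.964, 0.255, -53.129], [0.017, -0.254, -0.967, 444.701], [0.0, 0.0, 0.0, 1.0]]
```

View pics/w1.png

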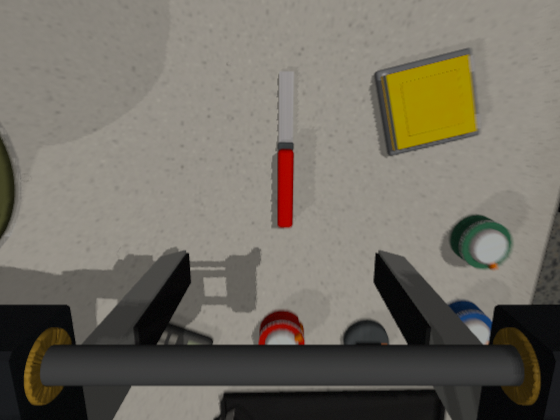

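The blade is at cols 278–294, with the handle from row 150 to 227 and the tip at row 70. I'll fit the handle pose.

```bash
cat > blade.py <<'E'
from look import *
def blade(w,zb=0):
    im=w["img"].astype(int); m=(im[:,:,0]>150)&(im[:,:,1]<60)&(im[:,:,2]<60)
    n,l,s,c=cv2.connectedComponentsWithStats(m.astype(np.uint8))
    d=trace(w,"pry_blade")[0]["region"]
    k=max(range(1,n),key=lambda i:(d&(l==i)).sum()); ys,xs=np.nonzero(l==k)
    h=np.array([ray(w,p,zb+28)[:2] for p in np.c_[xs,ys]])
    ys,xs=np.nonzero(d&~(l==k)&(im.min(2)>110)); b=np.array([ray(w,p,zb+5.5)[:2] for p in np.c_[xs,ys]])
    a=b.mean(0)-h.mean(0); u=a/np.linalg.norm(a)
    print("handle c",h.mean(0).round(1),"len",np.ptp(h@u).round(1),"blade c",b.mean(0).round(1),"yaw",np.degrees(np.arctan2(u[1],u[0])).round(2),"tip-from-h",(b@u).max().round(1)-(h.mean(0)@u).round(1))
E
python3 - <<'E'
from blade import *
blade(imaging.camera("wrist"))
w=imaging.camera("wrist")
print([ray(w,p,28)[:2].round(1) for p in ((286,150),(286,227))],[ray(w,p,5)[:2].round(1) for p in ((287.5,70),(287,142))])
E
```

```text
handle c [444.9  17.8] len 83.7 blade c [438.4 106.5] yaw 94.22 tip-from-h 125.4
[array([443.8,  60.5]), array([450.5, -27.4])] [array([439.1, 145.4]), array([444.6,  67.8])]
```

Call:
{"fn": "arm_command", "kwargs": {"steps": [[1, -4, 5, 60, 0], [1, -4, 5, 120, 0], [0.6, -4, 5, 170, 0], [0.5, -4, 5, 210, 0], [0.5, -4, 5, 232, 0], [0.5, -4, 5, 238, 0], [0.5, -4, 5, 238, 0], [0, -4, 5, 238, 0], [0, -4, 5, 238, 0], [0, -4, 5, 238, 0], [0, -4, 5, 238, 0], [0, -4, 5, 238, 0], [0, -4, 5, 200, 0], [0, -4, 5, 150, 0], [0, -4, 5, 150, 0]], "force": 45}}

```text
clock: 5.42
eef_pos: [449.1, 16.9, 116.4]
eef_rot: [3.135, 0.001, 1.645]
wrist_force: [-0.3, 0.6, -0.9]
finger_gap: 0.6
finger_force: 0.0
```

```bash
python3 - <<'E'
from look import *
st(); w=imaging.camera("wrist"); save(w,"w2")
E
```

```text
t 5.42 pos [449.1  16.9 116.4] rot [1.7965e+02 4.0000e-02 9.4240e+01] F [-0.3  0.6 -0.9] gap 0.6 0.0 q [-0.04  0.17  1.9  -0.    1.07 -0.12]
```

View pics/w2.png

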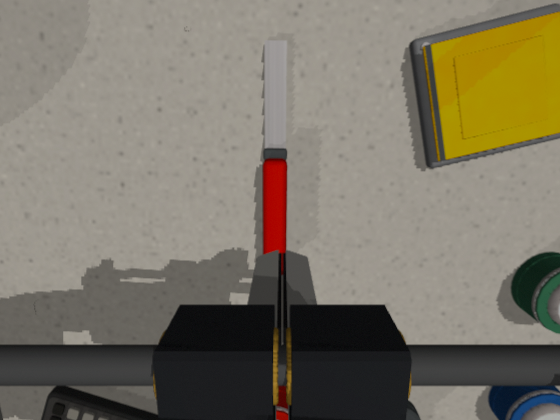

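The grip came up empty because the fingers closed too late; the blade is still on the desk with its handle at cols 264–287. I'll re-measure and retry more slowly.

```bash
python3 - <<'E'
from blade import *
w=imaging.camera("wrist")
print([ray(w,p,28)[:2].round(1) for p in ((275,160),(275,250),(264,220),(287,220))],[ray(w,p,5)[:2].round(1) for p in ((275.5,40),(275.5,148))])
E
```

```text
[array([440.1,  61.3]), array([444.8,  -6.2]), array([435.1,  16.7]), array([452.1,  17.9])] [array([434.4, 143.8]), array([439.7,  68. ])]
```

Call:
{"fn": "arm_command", "kwargs": {"steps": [[0.5, 0, -5, 0, 0], [0.5, 0, -5, 0, 0], [0.5, 0, -5, 0, 0], [0.5, 0, -5, 0, 0], [0.5, 0, -5, 40, 0], [0.5, 0, -5, 70, 0], [0.5, 0, -5, 86, 0], [0.5, 0, -5, 88, 0], [0.5, 0, -5, 88, 0], [0, 0, -5, 88, 0], [0, 0, -5, 88, 0], [0, 0, -5, 88, 0], [0, 0, -5, 88, 0], [0, 0, -5, 88, 0], [0, 0, -5, 88, 0], [0, 0, -5, 88, 0], [0, 0, -5, 88, 0], [0, 0, -5, 88, 0]], "force": 45}}

```text
clock: 7.78
eef_pos: [445.0, 16.7, 27.4]
eef_rot: [3.135, 0.0, 1.645]
wrist_force: [2.5, 2.9, 19.6]
finger_gap: 1.7
finger_force: 42.5
```

```bash
python3 - <<'E'
from look import *
st(); imaging.camera("wrist"); st()
E
```

```text
t 7.78 pos [445.   16.7  27.4] rot [1.7963e+02 2.0000e-02 9.4240e+01] F [ 2.5  2.9 19.6] gap 1.7 42.5 q [-0.05  0.31  1.97  0.    0.85 -0.12]
t 7.83 pos [445.   16.7  27.4] rot [1.7963e+02 2.0000e-02 9.4230e+01] F [ 1.9  2.2 21.2] gap 1.8 42.5 q [-0.05  0.31  1.97  0.    0.85 -0.12]
```

```bash
python3 - <<'E'
from look import *
w=imaging.camera("wrist"); save(w,"w3")
E
```

```text
(no output)
```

View pics/w3.png

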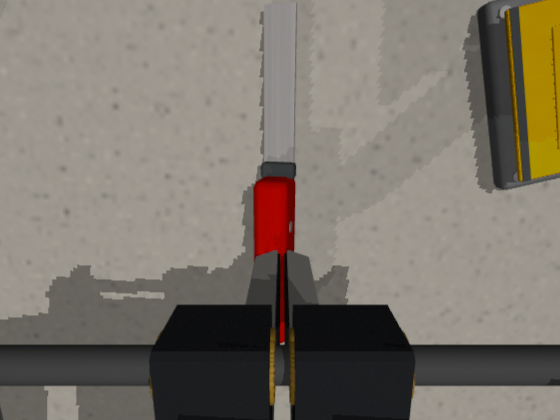

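```bash
python3 - <<'E'
from look import *
w=imaging.camera("wrist"); s=st(); p=s["eef_pos"]
for dz in (19,0,-19,-78): print(dz,px(w,p+[0,0,-dz]).round())
print("cam",(-w["view"][:3,:3].T@w["view"][:3,3]).round(1))
for z in (0,10,20,28,40): print(z,[ray(w,q,z)[:2].round(1).tolist() for q in ((255,230),(295,230),(275,180))],[ray(w,q,z-22)[:2].round(1).tolist() for q in ((265,100),(297,100),(280,3))])
E
```

```text
t 7.92 pos [445.   16.7  27.4] rot [1.7963e+02 2.0000e-02 9.4230e+01] F [ 3.2  2.6 20.4] gap 1.5 42.5 q [-0.05  0.31  1.97  0.    0.85 -0.12]
19 [[282. 252.]]
0 [[282. 265.]]
-19 [[282. 280.]]
-78 [[283. 358.]]
cam [438.3  90.5 210. ]
0 [[428.8, 26.3], [452.1, 28.0], [438.4, 56.4]] [[429.3, 99.8], [448.1, 101.2], [434.3, 151.7]]
10 [[429.3, 29.4], [451.4, 31.0], [438.4, 58.0]] [[429.7, 99.4], [447.6, 100.8], [434.5, 149.1]]
20 [[429.7, 32.4], [450.8, 33.9], [438.4, 59.7]] [[430.0, 99.0], [447.2, 100.3], [434.7, 146.4]]
28 [[430.1, 34.9], [450.2, 36.3], [438.4, 61.0]] [[430.4, 98.7], [446.9, 99.9], [434.8, 144.3]]
40 [[430.6, 38.5], [449.5, 39.9], [438.4, 62.9]] [[430.8, 98.2], [446.4, 99.4], [435.0, 141.2]]
```

Call:
{"fn": "arm_command", "kwargs": {"steps": [[0.5, 0, 0, 0, 0], [0.5, 0, 0, 0, 0], [0.5, 0, 0, 0, 0], [0.5, 0, 0, 0, 0]], "force": 20}}

```text
clock: 8.43
eef_pos: [443.0, 16.6, 26.4]
eef_rot: [3.14, 0.0, 1.645]
wrist_force: [-1.8, 0.7, 3.9]
finger_gap: 38.1
finger_force: 2.2
```

```bash
python3 - <<'E'
from blade import *
w=imaging.camera("wrist"); save(w,"w4"); st()
E
```

```text
t 8.47 pos [442.7  16.6  25.9] rot [179.95   0.    94.24] F [-0.6  0.7  0.1] gap 42.0 0.1 q [-0.05  0.32  1.97  0.    0.85 -0.12]
```

View pics/w4.png

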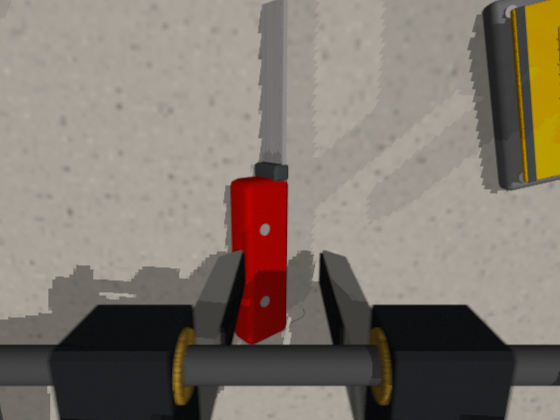

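The blade has rolled and is leaning on the left finger, with the handle's side and rivets visible at (265,230). I'll check from the side.

```bash
python3 - <<'E'
from look import *
c=imaging.camera("scene"); t=imaging.camera("top"); s=st()
a=c["img"][140:290,220:420,::-1]; b=t["img"][210:330,190:350,::-1]
a=cv2.resize(a,(600,450),interpolation=cv2.INTER_CUBIC); 
cv2.imwrite("pics/s5.png",a)
p=s["eef_pos"]; print((px(c,p+[0,0,-19])-[220,140])*3,(px(c,p)-[220,140])*3, (px(c,p+[0,-61.5,-20])-[220,140])*3)
E
```

```text
t 8.57 pos [442.4  16.6  25.3] rot [180.     0.    94.24] F [-0.3  0.1  0.4] gap 46.6 0.1 q [-0.05  0.32  1.98 -0.    0.85 -0.12]
[[287.98518171 220.62549414]] [[289.13055751 208.99654905]] [[256.21804478 176.08474386]]
```

View pics/s5.png

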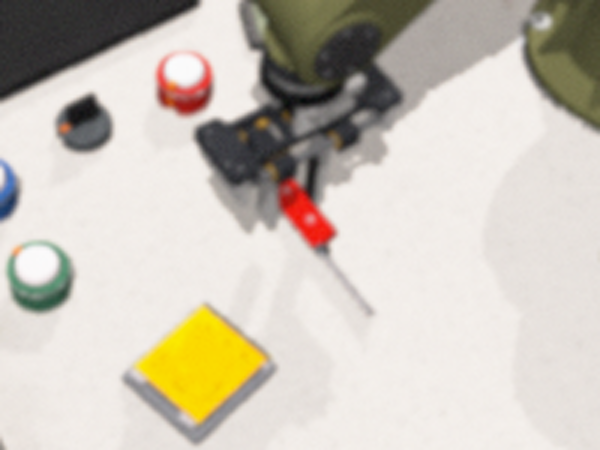

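The arm lags, with z still creeping towards its target, so the fingers closed around the handle's top edge and tilted it. I'll let the arm settle fully, then squeeze gently low down, which should right it.

Call:
{"fn": "arm_command", "kwargs": {"steps": [[0.5, 0, 0, 1, 0], [0.5, 0, 0, 1, 0], [0.5, 0, 0, 1, 0], [0.5, 0, 0, 1, 0], [0.5, 0, 0, 1, 0], [0.5, 0, 0, 1, 0]], "force": 10}}

```text
clock: 9.32
eef_pos: [441.9, 16.5, 24.1]
eef_rot: [-3.14, -0.0, 1.645]
wrist_force: [-4.3, -0.4, 6.1]
finger_gap: 46.9
finger_force: 3.3
```

Call:
{"fn": "arm_command", "kwargs": {"steps": [[0.45, 0, 0, 0, 0], [0.4, 0, 0, 0, 0], [0.36, 0, 0, 0, 0], [0.33, 0, 0, 0, 0], [0.3, 0, 0, 0, 0], [0.27, 0, 0, 0, 0], [0.24, 0, 0, 0, 0], [0.21, 0, 0, 0, 0], [0.19, 0, 0, 0, 0], [0.17, 0, 0, 0, 0], [0.14, 0, 0, 0, 0], [0.12, 0, 0, 0, 0], [0.12, 0, 0, 0, 0]]}}

```text
clock: 10.95
eef_pos: [447.7, 16.6, 28.2]
eef_rot: [3.129, 0.001, 1.645]
wrist_force: [6.9, 3.2, 38.7]
finger_gap: 11.2
finger_force: 17.6
```

```bash
python3 - <<'E'
from blade import *
w=imaging.camera("wrist"); save(w,"w6"); st()
E
```

```text
t 11.0 pos [447.7  16.6  28.2] rot [1.7926e+02 6.0000e-02 9.4230e+01] F [ 7.6  3.6 39.1] gap 11.3 17.6 q [-0.05  0.31  1.97  0.    0.85 -0.12]
```

View pics/w6.png

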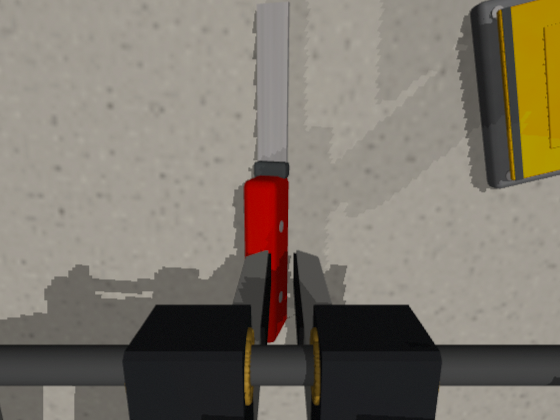

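Call:
{"fn": "arm_command", "kwargs": {"steps": [[0.3, 0, 0, 0, 0], [0.5, 0, 0, 0, 0], [0.7, 0, 0, 0, 0], [0.8, 0, 0, 0, 0], [0.9, 0, 0, 0, 0], [1, 0, 0, 0, 0], [1, 0, 0, -30, 0], [1, 0, 0, -60, 0], [1, 0, 0, -100, 0], [1, 0, 0, -100, 0], [1, 0, 0, -100, 0], [1, 0, 0, -100, 0], [1, 0, 0, -100, 0]]}}

```text
clock: 12.62
eef_pos: [442.1, 16.6, 123.5]
eef_rot: [-3.14, -0.0, 1.645]
wrist_force: [1.1, 0.1, 1.0]
finger_gap: 93.9
finger_force: 0.0
```

```bash
python3 - <<'E'
from blade import *
w=imaging.camera("wrist"); save(w,"w7",s=0.8); st(); blade(w); print(w["mtx"][0])
E
```

```text
t 12.68 pos [442.2  16.6 123.7] rot [-1.7993e+02 -1.0000e-02  9.4240e+01] F [-0.   0.4 -0.8] gap 93.9 0.0 q [-0.05  0.15  1.9  -0.    1.09 -0.12]
handle c [421.6  20. ] len 82.6 blade c [422.6  91.4] yaw 89.16 tip-from-h 124.70000000000002
[376.55233403   0.         281.78939518]
```

View pics/w7.png

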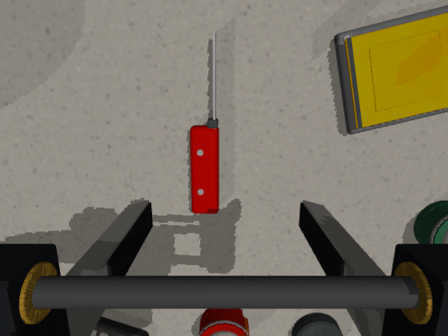

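The blade now lies flat on its side, with the handle at (204,168) in this scaled view and its underside facing +x. Before going on I'll check the true fingertip height against the bare desk.

Call:
{"fn": "arm_command", "kwargs": {"steps": [[0, 0, 30, 0, 0], [0, 0, 30, 0, 0], [0, 0, 30, 0, 0], [0, 0, 30, 0, 0], [0, 0, 30, 40, 0], [0, 0, 30, 70, 0], [0, 0, 30, 85, 0], [0, 0, 30, 91, 0], [0, 0, 30, 91, 0], [0, 0, 30, 91, 0], [0, 0, 30, 91, 0], [0, 0, 30, 91, 0]]}}

```text
clock: 14.22
eef_pos: [472.5, 18.8, 33.5]
eef_rot: [3.141, 0.0, 1.645]
wrist_force: [0.2, -0.9, -0.2]
finger_gap: 0.9
finger_force: 0.0
```

Call:
{"fn": "arm_command", "kwargs": {"steps": [[0, 0, 0, 4, 0], [0, 0, 0, 8, 0], [0, 0, 0, 9, 0], [0, 0, 0, 9, 0], [0, 0, 0, 9, 0], [0, 0, 0, 9, 0]]}}

```text
clock: 14.98
eef_pos: [472.4, 18.8, 24.3]
eef_rot: [3.141, 0.0, 1.645]
wrist_force: [0.3, -0.0, 0.2]
finger_gap: 0.3
finger_force: 0.0
```

Call:
{"fn": "arm_command", "kwargs": {"steps": [[0, 0, 0, 2, 0], [0, 0, 0, 4, 0], [0, 0, 0, 4, 0], [0, 0, 0, 4, 0]]}}

```text
clock: 15.48
eef_pos: [472.3, 18.7, 20.2]
eef_rot: [-3.142, 0.0, 1.645]
wrist_force: [-0.3, 0.3, 0.4]
finger_gap: 0.3
finger_force: 0.0
```

Call:
{"fn": "arm_command", "kwargs": {"steps": [[0, 0, 0, 3, 0], [0, 0, 0, 5, 0], [0, 0, 0, 5, 0], [0, 0, 0, 5, 0]]}}

```text
clock: 15.98
eef_pos: [472.4, 18.8, 15.2]
eef_rot: [3.142, 0.0, 1.645]
wrist_force: [0.7, -0.3, -0.3]
finger_gap: 0.7
finger_force: 0.0
```

```bash
python3 - <<'E'
from look import *
st()
w=imaging.camera("wrist"); s=st(); p=s["eef_pos"]
save(w,"w8",(180,200,380,400),2)
for a in (-8,8):
  for dz in (19,0,-19): print(a,dz,(px(w,p+[0,a,-dz])-[180,200])*2)
E
```

```text
t 15.97 pos [472.4  18.8  15.2] rot [180.     0.    94.24] F [ 0.7 -0.3 -0.3] gap 0.7 0.0 q [-0.04  0.39  1.9  -0.    0.85 -0.11]
t 16.02 pos [472.3  18.8  15.3] rot [-180.      0.     94.24] F [0.3 0.1 0.1] gap 0.4 0.0 q [-0.04  0.39  1.9  -0.    0.85 -0.11]
-8 19 [[201.56948809 131.09522194]]
-8 0 [[201.40678201 158.60878635]]
-8 -19 [[201.21070198 191.76587928]]
8 19 [[205.74125926  78.1050248 ]]
8 0 [[205.97134524 101.16430977]]
8 -19 [[206.24972237 129.06334748]]
```

View pics/w8.png

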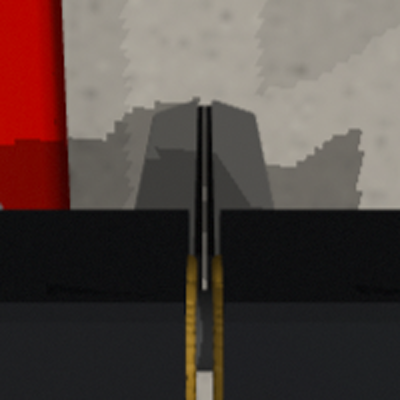

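The fingertips show at row ~105 in this crop, level with the reported TCP and not 19 mm below it. I'll probe for desk contact.

Call:
{"fn": "arm_command", "kwargs": {"steps": [[0, 0, 0, 2, 0], [0, 0, 0, 5, 0], [0, 0, 0, 5, 0], [0, 0, 0, 5, 0]]}}

```text
clock: 16.52
eef_pos: [472.3, 18.8, 10.2]
eef_rot: [-3.142, -0.0, 1.645]
wrist_force: [0.3, 0.1, -0.1]
finger_gap: 0.4
finger_force: 0.0
```

Call:
{"fn": "arm_command", "kwargs": {"steps": [[0, 0, 0, 1, 0], [0, 0, 0, 3, 0], [0, 0, 0, 4, 0], [0, 0, 0, 4, 0]]}}

```text
clock: 17.02
eef_pos: [472.3, 18.8, 6.2]
eef_rot: [-3.141, -0.0, 1.645]
wrist_force: [-0.2, -1.0, -0.4]
finger_gap: 0.5
finger_force: 0.0
```

Call:
{"fn": "arm_command", "kwargs": {"steps": [[0, 0, 0, 1, 0], [0, 0, 0, 3, 0], [0, 0, 0, 4, 0], [0, 0, 0, 4, 0]]}}

```text
clock: 17.52
eef_pos: [472.3, 18.8, 2.1]
eef_rot: [-3.141, -0.0, 1.645]
wrist_force: [-0.5, -0.1, 0.0]
finger_gap: 0.7
finger_force: 0.0
```

Call:
{"fn": "arm_command", "kwargs": {"steps": [[0, 0, 0, 1, 0], [0, 0, 0, 2, 0], [0, 0, 0, 2, 0], [0, 0, 0, 2, 0]]}}

```text
clock: 18.02
eef_pos: [472.4, 18.8, 0.3]
eef_rot: [3.142, 0.0, 1.645]
wrist_force: [-0.4, 0.5, 0.1]
finger_gap: 0.4
finger_force: 0.0
```

Call:
{"fn": "arm_command", "kwargs": {"steps": [[0, 0, 0, 1, 0], [0, 0, 0, 2, 0], [0, 0, 0, 2, 0], [0, 0, 0, 2, 0]]}}

```text
clock: 18.52
eef_pos: [472.3, 18.8, -1.8]
eef_rot: [-3.142, -0.0, 1.645]
wrist_force: [-1.0, 0.2, 0.1]
finger_gap: 0.3
finger_force: 0.0
```

Call:
{"fn": "arm_command", "kwargs": {"steps": [[0, 0, 0, 1, 0], [0, 0, 0, 2, 0], [0, 0, 0, 2, 0], [0, 0, 0, 2, 0]]}}

```text
clock: 19.02
eef_pos: [472.5, 18.7, -2.1]
eef_rot: [3.141, 0.0, 1.645]
wrist_force: [-12.8, 0.5, 30.2]
finger_gap: 0.4
finger_force: 15.4
```

Contact comes at reported z ≈ −2, so the fingertips are at about eef z + 2 and the reported frame's desk is about 21 mm low. That explains the missed grasps. Next I'll go above the fallen blade and re-measure with that correction.

Call:
{"fn": "arm_command", "kwargs": {"steps": [[0, 0, 0, -40, 0], [0.3, 0, 0, -90, 0], [0.6, 0, -30, -130, 0], [0.6, 0, -50, -130, 0], [0.6, 0, -50, -130, 0], [0.6, 0, -50, -130, 0], [0.6, 0, -50, -130, 0], [0.6, 0, -50, -130, 0]]}}

```text
clock: 20.02
eef_pos: [422.6, 15.1, 125.9]
eef_rot: [-3.141, -0.0, 1.645]
wrist_force: [-0.3, 0.0, 0.7]
finger_gap: 56.4
finger_force: 0.0
```

```bash
python3 - <<'E'
from blade import *
w=imaging.camera("wrist"); s=st()
im=w["img"].astype(int); m=(im[:,:,0]>150)&(im[:,:,1]<60)&(im[:,:,2]<60); m[270:]=0
ys,xs=np.nonzero(m); print(xs.min(),xs.max(),ys.min(),ys.max())
b=cv2.boxPoints(cv2.minAreaRect(np.c_[xs,ys].astype(np.float32)))
q=np.array([ray(w,p,-21+18)[:2] for p in b]); print(q.round(1).tolist(),q.mean(0),[np.linalg.norm(q[i]-q[i-1]).round(1) for i in range(4)])
# dock from wrist and top, tins via both
t=imaging.camera("top")
for n,z in (("dock_cover",24),("tin_green",40),("tin_red",40),("stack_cap",30)):
    print(n,[ (round(d["p"],2),np.round(d["rect"]).tolist(),ray(w,d["rect"][:2],z-21)[:2].round(1).tolist()) for d in find_in(w,n)[:1]],[ray(t,d["rect"][:2],z)[:2].round(1).tolist() for d in find_in(t,n)[:1]])
E
```

```text
t 20.07 pos [422.6  15.1 125.9] rot [-179.96   -0.     94.24] F [ 0.1 -0.2  0. ] gap 56.0 0.0 q [-0.05  0.1   1.95 -0.    1.09 -0.12]
266 295 160 263
[[412.4, -36.0], [406.6, 54.4], [430.4, 56.1], [437.9, -34.1]] [421.83948866  10.07803127] [np.float64(25.6), np.float64(90.6), np.float64(23.9), np.float64(90.6)]
dock_cover [(0.62, [548.0, 282.0, 23.0, 61.0], [660.9, -32.6])] [[581.6, 114.2]]
tin_green [(0.76, [548.0, 283.0, 25.0, 60.0], [647.8, -27.3])] [[673.9, -36.3]]
tin_red [(0.79, [303.0, 403.0, 61.0, 31.0], [455.0, -161.3])] [[446.4, -171.9]]
stack_cap [] [[563.4, -182.4]]
```

Call:
{"fn": "arm_command", "kwargs": {"steps": [[0.6, 0, 0, 50, 0], [0.6, 0, 0, 95, 0], [0.6, 0, 0, 118, 0], [0.6, 0, 0, 123, 0], [0.6, 0, 0, 123, 0], [0.6, 0, 0, 123, 0], [0.5, 0, 0, 123, 0], [0.4, 0, 0, 123, 0], [0.3, 0, 0, 123, 0], [0.2, 0, 0, 123, 0], [0.2, 0, 0, 123, 0], [0.2, 0, 0, 123, 0], [0.2, 0, 0, 123, 0]], "force": 30}}

```text
clock: 22.15
eef_pos: [422.5, 15.1, 3.3]
eef_rot: [-3.142, 0.0, 1.645]
wrist_force: [-1.7, -0.9, 5.2]
finger_gap: 27.7
finger_force: 30.0
```

The handle is gripped at 27.7 mm. I'll roll the blade upright over the side edge of the cover: carry it there with the underside facing outward, then take a close look.

Call:
{"fn": "arm_command", "kwargs": {"steps": [[0.2, 0, 0, -50, 0], [0.2, 0, 0, -110, 0], [0.2, 0, 0, -140, 0], [0.2, 5, 20, -140, 9], [0.2, 11, 40, -140, 18], [0.2, 16, 60, -140, 27], [0.2, 21, 80, -140, 36], [0.2, 26, 100, -140, 45], [0.2, 32, 120, -140, 54], [0.2, 37, 140, -140, 63], [0.2, 42, 160, -140, 72], [0.2, 46, 172, -140, 76.4], [0.2, 46, 172, -140, 76.4], [0.2, 46, 172, -140, 76.4], [0.2, 46, 172, -140, 76.4], [0.2, 46, 172, -140, 76.4]]}}

```text
clock: 24.15
eef_pos: [590.4, 73.5, 143.4]
eef_rot: [3.142, -0.0, 0.312]
wrist_force: [-0.2, -0.6, -1.8]
finger_gap: 27.6
finger_force: 30.0
```

```bash
python3 - <<'E'
from blade import *
w=imaging.camera("wrist"); s=st(); save(w,"w9")
im=w["img"].astype(int); m=((im[:,:,0]>150)&(im[:,:,1]>120)&(im[:,:,2]<80)).astype(np.uint8)
n,l,ss,c=cv2.connectedComponentsWithStats(m); k=1+np.argmax(ss[1:,4]); ys,xs=np.nonzero(l==k); print(ss[k])
b=cv2.boxPoints(cv2.minAreaRect(np.c_[xs,ys].astype(np.float32))); print(b.round(0).tolist())
q=np.array([ray(w,p,-21+24)[:2] for p in b]); print(q.round(1).tolist(),q.mean(0),[np.linalg.norm(q[i]-q[i-1]).round(1) for i in range(4)])
E
```

```text
t 24.2 pos [590.5  73.6 143.4] rot [ 1.800e+02 -1.000e-02  1.785e+01] F [ 0.  -1.2 -1.9] gap 27.7 30.0 q [ 0.06  0.45  1.46 -0.    1.23  1.32]
[ 175  134  102  106 8903]
[[175.0, 134.0], [276.0, 134.0], [276.0, 239.0], [175.0, 239.0]]
[[620.7, 177.5], [646.7, 96.9], [558.6, 68.8], [530.7, 155.5]] [589.18983918 124.66344773] [np.float64(92.7), np.float64(84.7), np.float64(92.5), np.float64(91.0)]
```

View pics/w9.png

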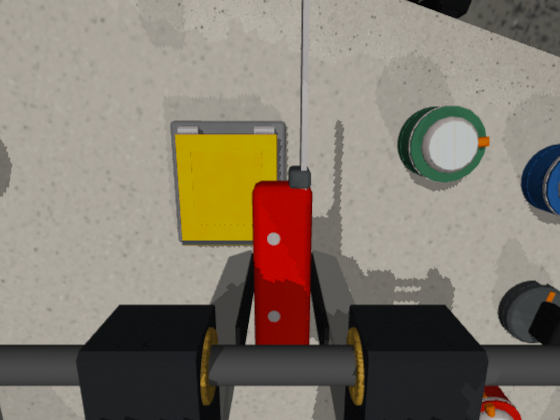

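```bash
python3 - <<'E'
from blade import *
from scipy.optimize import brentq
w=imaging.camera("wrist"); s=st()
A=(175,134);B=(276.5,134);C=(182,240)
f=lambda z:np.linalg.norm(ray(w,A,z)-ray(w,B,z))-80
g=lambda z:np.linalg.norm(ray(w,A,z)-ray(w,C,z))-92
h=lambda z:np.linalg.norm(ray(w,(171,122),z)-ray(w,(285,122),z))-94
for k,t in ((f,24),(g,24),(h,12)):
    z=brentq(k,-80,120); print("bias",z-t)
for bz in (-21,-15,-10):
    a,b,c=[ray(w,p,24+bz)[:2] for p in (A,B,C)]
    u=b-a; yaw=np.degrees(np.arctan2(u[0],-u[1])); yaw2=np.degrees(np.arctan2(*(a-c)[::-1]))
    m=(b+c)/2; y=np.radians((yaw+yaw2)/2); o=m+6*np.array([np.cos(y),np.sin(y)])
    print(bz,"yaw",yaw,yaw2,"dock origin",o.round(1))
E
```

```text
t 24.25 pos [590.5  73.6 143.4] rot [ 1.800e+02 -1.000e-02  1.785e+01] F [-0.9  0.2 -0.4] gap 27.8 30.0 q [ 0.06  0.45  1.46 -0.    1.23  1.32]
bias -1.5712707516171918
bias -16.067911168708903
bias -6.106527289809819
-21 yaw 17.86074955998905 17.59698165425338 dock origin [595.  124.7]
-15 yaw 17.86074955998902 17.596981654253383 dock origin [596.4 124.2]
-10 yaw 17.86074955998905 17.596981654253383 dock origin [597.5 123.8]
```

Call:
{"fn": "arm_command", "kwargs": {"steps": [[0.2, 2, -3, 40, 0], [0.2, 2, -3, 80, 0], [0.2, 2, -3, 98, 0], [0.2, 2, -3, 98, 0], [0.2, 2, -3, 98, 0], [0.2, 2, -3, 98, 0]]}}

```text
clock: 25.0
eef_pos: [592.3, 77.2, 46.7]
eef_rot: [3.141, -0.002, 0.311]
wrist_force: [0.4, -0.3, -1.0]
finger_gap: 27.8
finger_force: 30.0
```

Call:
{"fn": "arm_command", "kwargs": {"steps": [[0.2, 0, 0, 2, 0], [0.2, 0, 0, 4, 0], [0.2, 0, 0, 4, 0], [0.2, 0, 0, 4, 0]]}}

```text
clock: 25.5
eef_pos: [591.6, 77.1, 41.3]
eef_rot: [-3.142, 0.0, 0.311]
wrist_force: [-0.2, -0.9, -1.3]
finger_gap: 27.9
finger_force: 30.0
```

Call:
{"fn": "arm_command", "kwargs": {"steps": [[0.2, 0, 0, 2, 0], [0.2, 0, 0, 3, 0], [0.2, 0, 0, 3, 0], [0.2, 0, 0, 3, 0]]}}

```text
clock: 26.0
eef_pos: [591.6, 77.1, 38.3]
eef_rot: [3.142, 0.0, 0.311]
wrist_force: [0.3, 0.3, -0.6]
finger_gap: 27.8
finger_force: 30.0
```

Call:
{"fn": "arm_command", "kwargs": {"steps": [[0.2, 0, 0, 2, 0], [0.2, 0, 0, 3, 0], [0.2, 0, 0, 3, 0], [0.2, 0, 0, 3, 0]]}}

```text
clock: 26.5
eef_pos: [591.6, 77.1, 35.2]
eef_rot: [3.142, 0.0, 0.311]
wrist_force: [0.7, 0.9, -0.5]
finger_gap: 27.6
finger_force: 30.0
```

Call:
{"fn": "arm_command", "kwargs": {"steps": [[0.2, 0, 0, 2, 0], [0.2, 0, 0, 3, 0], [0.2, 0, 0, 3, 0], [0.2, 0, 0, 3, 0]]}}

```text
clock: 27.0
eef_pos: [591.6, 77.1, 32.3]
eef_rot: [3.142, 0.0, 0.311]
wrist_force: [-0.1, 0.1, -0.6]
finger_gap: 27.2
finger_force: 30.0
```

Call:
{"fn": "arm_command", "kwargs": {"steps": [[0.2, 0, 0, 2, 0], [0.2, 0, 0, 3, 0], [0.2, 0, 0, 3, 0], [0.2, 0, 0, 3, 0]]}}

```text
clock: 27.5
eef_pos: [591.6, 77.1, 29.3]
eef_rot: [3.142, -0.0, 0.311]
wrist_force: [1.0, 1.0, -1.5]
finger_gap: 27.5
finger_force: 30.0
```

Call:
{"fn": "arm_command", "kwargs": {"steps": [[0.2, 0, 0, 1, 0], [0.2, 0, 0, 2, 0], [0.2, 0, 0, 2, 0], [0.2, 0, 0, 2, 0]]}}

```text
clock: 28.0
eef_pos: [591.6, 77.1, 27.4]
eef_rot: [3.142, -0.0, 0.311]
wrist_force: [-0.4, -0.6, 1.0]
finger_gap: 27.6
finger_force: 30.0
```

Call:
{"fn": "arm_command", "kwargs": {"steps": [[0.2, 0, 0, 1, 0], [0.2, 0, 0, 2, 0], [0.2, 0, 0, 2, 0], [0.2, 0, 0, 2, 0]]}}

```text
clock: 28.5
eef_pos: [591.8, 77.1, 26.9]
eef_rot: [3.141, -0.001, 0.311]
wrist_force: [-9.7, -1.4, 18.0]
finger_gap: 27.5
finger_force: 30.0
```

Call:
{"fn": "arm_command", "kwargs": {"steps": [[0.2, 0, 0, -2, 0], [0.2, 0, 0, -2, 0], [1, 0, 0, -2, 0], [1, 0, 0, -2, 0], [1, 0, 0, -10, 0], [1, 0, 0, -40, 0], [1, 0, 0, -90, 0], [1, -20, 0, -130, 0], [1, -40, 0, -130, 0], [1, -40, 0, -130, 0], [1, -40, 0, -130, 0]]}}

```text
clock: 29.88
eef_pos: [553.9, 65.0, 155.1]
eef_rot: [-3.142, 0.0, 0.311]
wrist_force: [-0.4, 0.3, -0.7]
finger_gap: 94.0
finger_force: 0.0
```

```bash
python3 - <<'E'
from blade import *
w=imaging.camera("wrist"); s=st(); save(w,"w10",s=.8)
E
```

```text
t 29.93 pos [553.9  65.  154.9] rot [-1.7999e+02  3.0000e-02  1.7850e+01] F [-0.3 -0.3 -0.2] gap 93.9 0.0 q [0.05 0.36 1.56 0.   1.22 1.31]
```

View pics/w10.png

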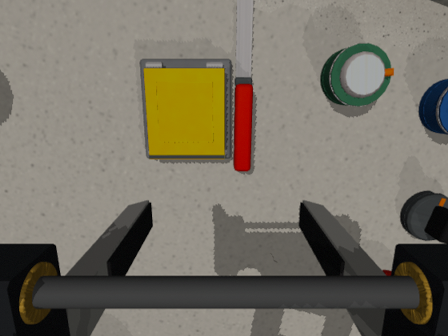

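The blade is now upright beside the dock, with the handle at (243,127) in this scaled view and its butt about 12 mm in front of the plinth. I'll grip it by the butt end, draw it back, then regrip at the middle.

```bash
python3 - <<'E'
from blade import *
w=imaging.camera("wrist"); s=st(); blade(w,-21)
im=w["img"].astype(int)
m=((im[:,:,0]>150)&(im[:,:,1]<60)&(im[:,:,2]<60)).astype(np.uint8); m[260:]=0
n,l,ss,c=cv2.connectedComponentsWithStats(m); k=1+np.argmax(ss[1:,4]); ys,xs=np.nonzero(l==k)
b=cv2.boxPoints(cv2.minAreaRect(np.c_[xs,ys].astype(np.float32))); q=np.array([ray(w,p,7)[:2] for p in b])
p=s["eef_pos"][:2]; y=s["eef_rot"][2]; T=np.array([[np.cos(y),np.sin(y)],[np.sin(y),-np.cos(y)]])
print("handle corners in tool",((q-p)@T.T).round(1).tolist(), b.round().tolist())
# plinth front right corner approx px (232/.8,158/.8), z 12
for uv,z in (((289,197),-9),((289,77),-9),((181,86),3),((281,86),3),((186,195),3),((281,195),3)):
    print(uv,((ray(w,uv,z)[:2]-p)@T.T).round(1))
E
```

```text
t 29.98 pos [553.9  65.  154.8] rot [-1.7999e+02  4.0000e-02  1.7850e+01] F [-0.1 -0.2 -0.4] gap 93.8 0.0 q [0.05 0.36 1.56 0.   1.22 1.31]
handle c [597.1  59. ] len 90.4 blade c [686.   86.8] yaw 17.36 tip-from-h 130.39999999999998
handle corners in tool [[-7.6, 11.7], [82.9, 12.8], [82.6, 25.9], [-7.9, 25.8]] [[295.0, 211.0], [297.0, 107.0], [313.0, 107.0], [310.0, 211.0]]
(289, 197) [1.9 6.7]
(289, 77) [108.    6.1]
(181, 86) [ 99.7 -84.9]
(281, 86) [99.7 -0.8]
(186, 195) [  6.2 -86.8]
(281, 195) [ 6.3 -0.8]
```

Call:
{"fn": "arm_command", "kwargs": {"steps": [[0.5, -9, 19, 0, 0], [0.45, -9, 19, 0, 0], [0.45, -9, 19, 50, 0], [0.45, -9, 19, 100, 0], [0.45, -9, 19, 140, 0], [0.45, -9, 19, 152, 0], [0.45, -9, 19, 152, 0], [0.45, -9, 19, 152, 0], [0.3, -9, 19, 152, 0], [0.2, -9, 19, 152, 0], [0.1, -9, 19, 152, 0], [0.1, -9, 19, 152, 0], [0.1, -9, 19, 152, 0], [0.1, -9, 19, 152, 0], [0.1, -9, 19, 152, 0]], "force": 25}}

```text
clock: 31.9
eef_pos: [550.9, 44.0, 3.6]
eef_rot: [3.141, -0.0, 0.311]
wrist_force: [-1.7, -0.1, 5.8]
finger_gap: 17.7
finger_force: 25.0
```

Call:
{"fn": "arm_command", "kwargs": {"steps": [[0.1, -10, 2, 0, 0], [0.1, -20, 4, 0, 0], [0.1, -30, 6, 0, 0], [0.1, -40, 8, 0, 0], [0.1, -50, 10, 0, 0], [0.1, -60, 10, 0, 0], [0.1, -60, 10, 0, 0], [0.1, -60, 10, 0, 0]]}}

```text
clock: 32.9
eef_pos: [495.7, 15.5, 3.5]
eef_rot: [3.142, 0.001, 0.311]
wrist_force: [-4.7, -2.9, 12.5]
finger_gap: 17.6
finger_force: 25.0
```

Call:
{"fn": "arm_command", "kwargs": {"steps": [[0.4, 0, 0, 0, 0], [0.4, 0, 0, 0, 0], [0.4, 0, 0, 0, 0], [0.4, 12, 0, 0, 0], [0.4, 24, 0, 1, 0], [0.4, 36, 0, 1, 0], [0.4, 45, 0, 1, 0], [0.4, 45, 0, 1, 0], [0.4, 45, 0, 1, 0], [0.2, 45, 0, 1, 0], [0.1, 45, 0, 1, 0], [0.1, 45, 0, 1, 0], [0.1, 45, 0, 1, 0], [0.1, 45, 0, 1, 0], [0.1, 45, 0, 1, 0], [0.1, 45, 0, -40, 0], [0.1, 45, 0, -60, 0], [0.1, 45, 0, -60, 0], [0.1, 45, 0, -60, 0], [0.1, 45, 0, -60, 0]], "force": 50}}

```text
clock: 35.4
eef_pos: [539.0, 29.9, 62.1]
eef_rot: [-3.141, 0.002, 0.311]
wrist_force: [-0.4, -0.0, -1.4]
finger_gap: 17.4
finger_force: 50.0
```

```bash
cat > dk.py <<'E'
from blade import *
def dockview(w,s):
    im=w["img"].astype(int); p=s["eef_pos"][:2]; y=s["eef_rot"][2]; T=np.array([[np.cos(y),np.sin(y)],[np.sin(y),-np.cos(y)]])
    m=((im[:,:,0]>150)&(im[:,:,1]>120)&(im[:,:,2]<80)).astype(np.uint8)
    n,l,ss,c=cv2.connectedComponentsWithStats(m); k=1+np.argmax(ss[1:,4]); cn=cv2.findContours((l==k).astype(np.uint8),0,1)[0][0]
    for e in (0.02,0.04):
        q=cv2.approxPolyDP(cn,e*cv2.arcLength(cn,True),True)[:,0]; print("cover px",q.tolist()); print("tool",((np.array([ray(w,u,3)[:2] for u in q])-p)@T.T).round(1).tolist())
    d=trace(w,"pry_blade"); 
    return T,p
E
python3 - <<'E'
from dk import *
w=imaging.camera("wrist"); s=st(); T,p=dockview(w,s)
zb=-21+62
blade(w,zb-1)
im=w["img"].astype(int); d=trace(w,"pry_blade")[0]; print(d["p"],d["rect"])
r=d["region"]; 
for row in range(0,260,20):
    x=np.nonzero(r[row])[0]
    if len(x): print(row,x.min(),x.max(),((ray(w,((x.min()+x.max())/2,row),zb+4)[:2]-p)@T.T).round(1))
E
```

```text
t 35.45 pos [539.1  29.9  62.3] rot [-1.7997e+02  8.0000e-02  1.7840e+01] F [-0.  -0.2 -0.7] gap 17.6 50.0 q [-0.01  0.44  1.69 -0.    1.02  1.25]
cover px [[76, 21], [96, 181], [229, 182], [224, 22]]
tool [[128.3, -120.2], [34.0, -120.5], [33.4, -34.3], [127.7, -33.9]]
cover px [[76, 21], [96, 181], [229, 182], [224, 22]]
tool [[128.3, -120.2], [34.0, -120.5], [33.4, -34.3], [127.7, -33.9]]
handle c [557.4  36.5] len 50.5 blade c [626.5  58.8] yaw 17.85 tip-from-h 108.30000000000007
0.6 [282.2, 171.9, 44.4, 339.5]
0 262 299 [127.9  -0.7]
20 262 299 [119.3  -0.7]
40 263 298 [110.4  -0.7]
60 263 298 [101.3  -0.8]
80 263 298 [92.  -0.8]
100 264 297 [82.4 -0.8]
120 264 298 [72.6 -0.5]
140 264 298 [62.5 -0.5]
160 265 297 [52.2 -0.5]
180 264 298 [41.6 -0.5]
200 262 301 [30.6 -0.3]
220 261 302 [19.4 -0.3]
240 261 301 [ 7.8 -0.5]
```

Call:
{"fn": "arm_command", "kwargs": {"steps": [[0.1, -40, -10, 0, 0], [0.1, -80, -40, 0, 0], [0.1, -110, -77, 0, 0], [0.1, -110, -77, 0, 0], [0.1, -110, -77, 20, 0], [0.1, -110, -77, 40, 0], [0.1, -110, -77, 47.5, 0], [0.1, -110, -77, 47.5, 0], [0.1, -110, -77, 47.5, 0], [0.1, -110, -77, 47.5, 0]]}}

```text
clock: 36.85
eef_pos: [411.7, 69.5, 16.3]
eef_rot: [3.141, -0.001, 0.311]
wrist_force: [-0.2, -0.3, -1.4]
finger_gap: 17.5
finger_force: 50.0
```

```bash
python3 - <<'E'
from dk import *
w=imaging.camera("wrist"); s=st(); T,p=dockview(w,s)
r=trace(w,"pry_blade")[0]["region"]; ys,xs=np.nonzero(r); print("tip row",ys.min(),[np.ptp(np.nonzero(r[k])[0]) for k in (60,100,140)], w["mtx"][1,1])
tp=(xs[ys==ys.min()].mean(),ys.min()); print("tip tool",((ray(w,tp,-21+17)[:2]-p)@T.T).round(1))
save(w,"w11",(100,0,460,270),2)
E
```

```text
t 36.9 pos [411.6  69.5  16.2] rot [ 1.7999e+02 -5.0000e-02  1.7840e+01] F [ 0.   0.5 -1.4] gap 17.9 50.0 q [ 0.08  0.29  2.05 -0.    0.81  1.34]
cover px [[334, 374], [334, 376], [335, 376], [336, 377], [336, 375], [335, 374]]
tool [[-75.8, 31.5], [-77.2, 31.5], [-77.2, 32.2], [-77.9, 32.8], [-76.5, 32.7], [-75.8, 32.1]]
cover px [[334, 374], [334, 376], [335, 376], [336, 377], [336, 375], [335, 374]]
tool [[-75.8, 31.5], [-77.2, 31.5], [-77.2, 32.2], [-77.9, 32.8], [-76.5, 32.7], [-75.8, 32.1]]
tip row 0 [np.int64(35), np.int64(34), np.int64(34)] 376.5523340268967
tip tool [129.1  -0.7]
```

View pics/w11.png

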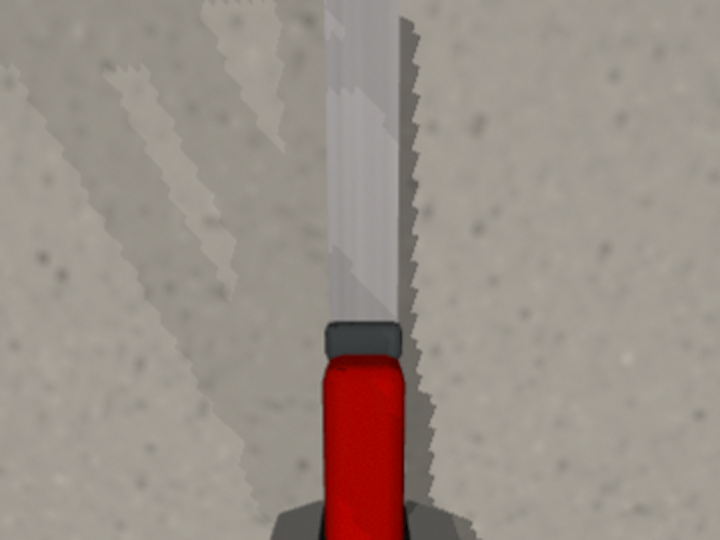

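Call:
{"fn": "arm_command", "kwargs": {"steps": [[0.1, 4, 0, 1, 0], [0.1, 8, 0, 1, 0], [0.1, 12, 0, 1, 0], [0.1, 16, 0, 1, 0], [0.1, 20, 0, 1, 0], [0.1, 23, 0, 1, 0], [0.1, 23, 0, 1, 0], [0.1, 23, 0, 1, 0], [0.1, 23, 0, 1, 0]]}}

```text
clock: 38.12
eef_pos: [433.0, 76.5, 14.7]
eef_rot: [-3.142, 0.0, 0.311]
wrist_force: [-2.0, -0.5, -1.8]
finger_gap: 17.5
finger_force: 50.0
```

```bash
python3 - <<'E'
from dk import *
w=imaging.camera("wrist"); s=st(); p=s["eef_pos"][:2]
im=w["img"].astype(int); m=(im[:,:,0]>130)&(im[:,:,1]>100)&(im[:,:,2]<80); m[100:]=0
ys,xs=np.nonzero(m); print(m.sum(), (ys.max(),xs.min(),xs.max()) if m.sum() else 0)
d=im[:,282]; print([d[k].tolist() for k in range(0,40,4)])
t=imaging.camera("top"); print([ (x["p"],x["rect"]) for x in find_in(t,"dock_cover")[:1]])
print("tip exp px",px(t,[*(p+129*np.array([.952,.306])),18]), px(t,[545,104,24]))
c=t["img"]; print(px(t,[*(p+45*np.array([.952,.306])),18]))
save(t,"t12",(200,170,300,290),5)
E
```

```text
t 38.17 pos [433.   76.6  14.7] rot [-1.800e+02  1.000e-02  1.784e+01] F [-0.9 -0.2 -1.6] gap 17.5 50.0 q [0.09 0.33 1.99 0.   0.82 1.35]
437 (np.int64(5), np.int64(204), np.int64(393))
[[62, 65, 65], [146, 108, 0], [91, 88, 84], [94, 92, 92], [150, 147, 146], [151, 148, 146], [151, 148, 146], [151, 148, 147], [150, 148, 147], [151, 148, 146]]
[(0.7, [230.8, 215.4, 36.8, 42.6])]
tip exp px [[231.88216994 223.95302593]] [[236.3185244  228.06361246]]
[[241.55933526 255.65808479]]
```

```bash
python3 - <<'E'
from dk import *
w=imaging.camera("wrist"); s=st(); p=s["eef_pos"][:2];y=s["eef_rot"][2]; T=np.array([[np.cos(y),np.sin(y)],[np.sin(y),-np.cos(y)]])
im=w["img"].astype(int)
for c in (220,250,282,310,340): 
    m=(im[:20,c,0]>100)&(im[:20,c,2]<70); k=np.nonzero(m)[0].max(); print(c,k,[((ray(w,(c,k+.5),z-21)[:2]-p)@T.T).round(1).tolist() for z in (21,24)])
E
```

```text
t 38.33 pos [433.   76.5  14.7] rot [-1.800e+02  1.000e-02  1.784e+01] F [-1.5  0.1 -2.5] gap 17.4 50.0 q [ 0.09  0.33  1.99 -0.    0.82  1.35]
220 5 [[125.1, -29.3], [124.4, -28.8]]
250 5 [[125.1, -15.1], [124.4, -14.9]]
282 5 [[125.1, -0.0], [124.4, -0.0]]
310 5 [[125.1, 13.2], [124.4, 13.0]]
340 6 [[124.7, 27.4], [123.9, 27.0]]
```

Call:
{"fn": "arm_command", "kwargs": {"steps": [[0.1, 3, 0, 0, 0], [0.1, 5, 0, 0, 0], [0.1, 5, 0, 0, 0], [0.1, 5, 0, -3, 0], [0.1, 5.3, 0, -10, 0], [0.1, 6, 0, -17.5, 0], [0.1, 7.3, 0, -25, 0], [0.1, 9.3, 0, -32, 0], [0.1, 12, 0, -38.5, 0], [0.1, 15.2, 0, -45, 0], [0.1, 19, 0, -51, 0], [0.1, 23.2, 0, -57, 0], [0.1, 28, 0, -62.5, 0], [0.1, 33.3, 0, -67.5, 0], [0.1, 39, 0, -72, 0], [0.1, 45, 0, -76, 0], [0.1, 51, 0, -79.5, 0], [0.1, 51, 0, -79.5, 0]]}}

```text
clock: 40.58
eef_pos: [482.1, 92.3, 94.4]
eef_rot: [3.142, -0.001, 0.311]
wrist_force: [0.1, -0.1, -1.9]
finger_gap: 17.8
finger_force: 50.0
```

```bash
python3 - <<'E'
from dk import *
w=imaging.camera("wrist"); s=st()
for cam in ("top","wrist","scene"):
    t=imaging.camera(cam); print(cam,[(round(x["p"],2),np.round(x["rect"]).tolist()) for x in find_in(t,"dock_cover")[:2]])
im=w["img"].astype(int); m=(im[:,:,0]>100)&(im[:,:,1]>70)&(im[:,:,2]<60); ys,xs=np.nonzero(m); print(m.sum(),ys.min(),ys.max(),xs.min(),xs.max())
E
```

```text
t 40.62 pos [481.8  92.2  94.2] rot [180.    -0.    17.84] F [-0.7 -0.4 -1.9] gap 17.5 50.0 q [ 0.11  0.29  1.8  -0.    1.04  1.37]
top [(0.57, [226.0, 203.0, 30.0, 13.0])]
wrist [(0.78, [302.0, 2.0, 182.0, 4.0])]
scene [(0.77, [280.0, 258.0, 30.0, 44.0])]
484 0 404 221 395
```

Call:
{"fn": "arm_command", "kwargs": {"steps": [[0.1, 7, 0, -3, 0], [0.1, 14, 0, -5, 0], [0.1, 21, 0, -7, 0], [0.1, 28, 0, -8, 0], [0.1, 35, 0, -8, 0], [0.1, 42, 0, -8, 0], [0.1, 50, 0, -7, 0], [0.1, 57, 0, -6, 0], [0.1, 64, 0, -4, 0], [0.1, 70, 0, -1, 0], [0.1, 77, 0, 2, 0], [0.1, 83, 0, 6, 0], [0.1, 89, 0, 10, 0], [0.1, 89, 0, 10, 0], [0.1, 89, 0, 10, 0], [0.1, 70, 0, -20, 0], [0.1, 30, 0, -40, 0], [0.1, 0, 0, -40, 0], [0.1, 0, 0, -40, 0], [0.1, 0, 0, -40, 0]]}}

```text
clock: 43.42
eef_pos: [482.3, 92.3, 134.6]
eef_rot: [3.141, -0.001, 0.311]
wrist_force: [-0.1, 0.5, -1.7]
finger_gap: 17.7
finger_force: 50.0
```

```bash
python3 - <<'E'
from dk import *
s=st()
for cam in ("top","scene"):
    t=imaging.camera(cam); print(cam,[(round(x["p"],2),np.round(x["rect"]).tolist()) for x in find_in(t,"dock_cover")[:2]])
    for n,z in (("tin_dock",12),("tin_blue",40),("tin_green",40),("tin_red",40),("stack_cap",30),("lock_tray",8)):
        print(n,[(round(x["p"],2),np.round(x["rect"]).tolist(),ray(t,x["rect"][:2],z)[:2].round(1).tolist()) for x in find_in(t,n)[:1]])
E
```

```text
t 43.42 pos [482.3  92.3 134.6] rot [ 1.7999e+02 -5.0000e-02  1.7840e+01] F [-0.1  0.5 -1.7] gap 17.7 50.0 q [ 0.11  0.24  1.77 -0.    1.13  1.37]
top [(0.84, [221.0, 179.0, 37.0, 38.0])]
tin_dock [(0.94, [229.0, 192.0, 54.0, 73.0], [637.6, 126.5])]
tin_blue [(0.63, [336.0, 173.0, 23.0, 24.0], [683.6, -147.3])]
tin_green [(0.9, [293.0, 179.0, 22.0, 32.0], [668.8, -38.3])]
tin_red [(0.85, [348.0, 268.0, 26.0, 24.0], [447.0, -175.1])]
stack_cap [(0.84, [349.0, 222.0, 23.0, 22.0], [562.3, -179.2])]
lock_tray [(0.84, [422.0, 233.0, 98.0, 126.0], [537.2, -367.1])]
scene [(0.76, [261.0, 284.0, 42.0, 39.0])]
tin_dock []
tin_blue [(0.94, [216.0, 204.0, 22.0, 24.0], [687.6, -123.8])]
tin_green [(0.93, [233.0, 232.0, 24.0, 23.0], [685.6, -16.3])]
tin_red [(0.65, [280.0, 167.0, 22.0, 25.0], [465.5, -163.7])]
stack_cap [(0.63, [250.0, 180.0, 18.0, 15.0], [561.2, -168.2])]
lock_tray [(0.77, [231.0, 142.0, 106.0, 75.0], [541.7, -356.5])]
```

The cover is open: in the top view it has moved to (221,179), behind the hinge. Next I'll carry the blade to the tray.

Call:
{"fn": "arm_command", "kwargs": {"steps": [[0.1, -12, 34, 0, 1.5], [0.1, -25, 72, 0, 3], [0.1, -38, 108, 0, 4.5], [0.1, -50, 144, 0, 6], [0.1, -63, 180, 0, 7.5], [0.1, -75, 216, 0, 9], [0.1, -88, 252, 0, 10.5], [0.1, -100, 288, 0, 12], [0.1, -113, 324, 0, 13.5], [0.1, -126, 360, 0, 15], [0.1, -138, 396, 0, 16.5], [0.1, -151, 431, 0, 17.8], [0.1, -151, 431, 0, 17.8], [0.1, -151, 431, 0, 17.8], [0.1, -151, 431, 0, 17.8], [0.1, -151, 431, 0, 17.8]]}}

```text
clock: 46.22
eef_pos: [470.2, -363.8, 134.5]
eef_rot: [3.141, -0.0, 0.002]
wrist_force: [-0.3, 0.7, -2.1]
finger_gap: 17.8
finger_force: 50.0
```

```bash
python3 - <<'E'
from dk import *
w=imaging.camera("wrist"); s=st(); save(w,"w13",s=.8)
for n,z in (("lock_tray",3),("pry_blade",150)): print(n,[(round(x["p"],2),np.round(x["rect"]).tolist()) for x in find_in(w,n)[:1]])
print([ray(w,u,-18)[:2].round().tolist() for u in ((100,10),(282,10),(500,10),(100,240),(282,240),(500,240))])
E
```

```text
t 46.27 pos [ 470.2 -363.9  134.4] rot [ 1.7999e+02 -1.0000e-02  8.0000e-02] F [ 0.1 -0.4 -2.4] gap 17.8 50.0 q [-0.72  0.46  1.47  0.    1.21  0.85]
lock_tray [(0.89, [270.0, 153.0, 295.0, 303.0])]
pry_blade [(0.95, [282.0, 173.0, 42.0, 345.0])]
[[628.0, -217.0], [628.0, -364.0], [628.0, -539.0], [433.0, -194.0], [434.0, -364.0], [434.0, -568.0]]
```

View pics/w13.png

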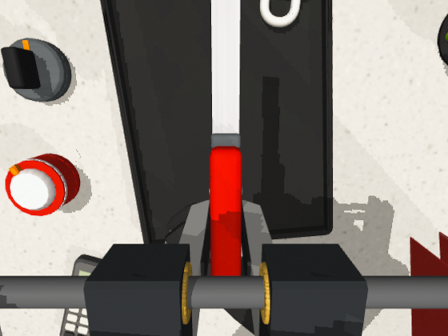

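The wrist view shows the blade over the tray, clear of the padlock shackle at (280,8) and the near rim at row 235. I'll lower and release it.

Call:
{"fn": "arm_command", "kwargs": {"steps": [[0.1, 0, 0, 50, 0], [0.1, 0, 0, 100, 0], [0.1, 0, 0, 122, 0], [0.1, 0, 0, 128, 0], [0.1, 0, 0, 128, 0], [0.1, 0, 0, 129, 0], [0.1, 0, 0, 129, 0], [0.1, 0, 0, 129, 0]]}}

```text
clock: 47.38
eef_pos: [470.3, -364.6, 5.8]
eef_rot: [3.141, -0.001, 0.001]
wrist_force: [-1.6, 0.0, 6.0]
finger_gap: 17.7
finger_force: 50.0
```

Call:
{"fn": "arm_command", "kwargs": {"steps": [[0.25, 0, 0, 0, 0], [0.35, 0, 0, 0, 0], [0.4, 0, 0, 0, 0], [0.4, 0, 0, 0, 0], [0.4, 0, 0, -40, 0], [0.4, 0, 0, -100, 0], [0.7, 0, 0, -150, 0], [1, 0, -30, -170, 0], [1, 0, -80, -170, 0], [1, 0, -130, -170, 0], [1, -10, -160, -170, 0], [1, -40, -190, -170, 0], [1, -70, -190, -170, 0], [1, -70, -190, -170, 0], [1, -70, -190, -170, 0], [1, -70, -190, -170, 0]]}}

```text
clock: 49.38
eef_pos: [400.4, -174.5, 175.1]
eef_rot: [-3.142, 0.0, 0.001]
wrist_force: [-0.2, 0.1, -0.2]
finger_gap: 93.8
finger_force: 0.0
```

```bash
cat > tin.py <<'E'
from look import *
def T_(s):
    y=s["eef_rot"][2]; return s["eef_pos"][:2],np.array([[np.cos(y),np.sin(y)],[np.sin(y),-np.cos(y)]]),np.degrees(y)
def orange(im):
    h=cv2.cvtColor(im,cv2.COLOR_RGB2HSV); return (h[:,:,0]>5)&(h[:,:,0]<20)&(h[:,:,1]>150)&(h[:,:,2]>110)
def tin(w,name,zt=42.,zk=40.,base=0.,rect=None):
    s=monitor.read_state(); p,T,yaw=T_(s)
    if rect is None:
        ds=trace(w,name)
        if not ds: print("none",name); return
        d=ds[0]; c=d["rect"]; pp=d["p"]
    else: c=rect; pp=1
    x0,x1,y0,y1=int(max(0,c[0]-c[2]/2-8)),int(c[0]+c[2]/2+8),int(max(0,c[1]-c[3]/2-8)),int(c[1]+c[3]/2+8)
    im=w["img"][y0:y1,x0:x1]; o=orange(im); n,l,ss,cc=cv2.connectedComponentsWithStats(o.astype(np.uint8))
    k=1+np.argmax(ss[1:,4]) if n>1 else 0; ys,xs=np.nonzero(l==k)
    wh=(im.min(2)>165)&((im.max(2).astype(int)-im.min(2))<30); wh=cv2.morphologyEx(wh.astype(np.uint8),cv2.MORPH_OPEN,np.ones((5,5)))
    n,l2,s2,c2=cv2.connectedComponentsWithStats(wh); 
    b=-21+base; key=ray(w,(xs.mean()+x0,ys.mean()+y0),zk+b)[:2]
    print(name,round(pp,2),"rect",np.round(c),"orange n",len(xs))
    best=None
    for j in range(1,n):
        if s2[j,4]<200: continue
        (cx,cy),r=cv2.minEnclosingCircle(np.argwhere(l2==j)[:,::-1].astype(np.float32)); cen=ray(w,(c2[j][0]+x0,c2[j][1]+y0),zt+b)[:2]; q=key-cen
        sc=np.linalg.norm(ray(w,(cx+x0+r,cy+y0),zt+b)-ray(w,(cx+x0,cy+y0),zt+b))
        print("  disc px",(c2[j]+[x0,y0]).round(1),"R",sc.round(1),"cen",cen.round(1),"tool",(T@(cen-p)).round(1),"key dist",np.linalg.norm(q).round(1),"key yaw",np.degrees(np.arctan2(q[1],q[0])).round(1),"tool yaw",round(yaw,1))
E
python3 - <<'E'
from tin import *
w=imaging.camera("wrist"); st(); tin(w,"tin_red")
t=imaging.camera("top")
for n,z in (("pry_blade",10),("lock_tray",8)): print(n,[(round(x["p"],2),np.round(x["rect"]).tolist()) for x in find_in(t,n)[:1]])
E
```

```text
t 49.42 pos [ 400.3 -174.5  175.1] rot [-1.7999e+02  2.0000e-02  4.0000e-02] F [ 0.3  0.2 -0.4] gap 93.8 0.0 q [-0.5   0.07  1.86 -0.    1.21  1.08]
tin_red 0.83 rect [286. 140.  66.  66.] orange n 111
  disc px [283.6 142.3] R 19.4 cen [ 453.4 -176. ] tool [53.1  1.6] key dist 25.0 key yaw 33.4 tool yaw 0.0
pry_blade [(0.85, [421.0, 244.0, 10.0, 67.0])]
lock_tray [(0.83, [422.0, 230.0, 96.0, 122.0])]
```

Call:
{"fn": "arm_command", "kwargs": {"steps": [[1, 20, 0, 20, -10], [1, 40, 1, 40, -20], [1, 53, 1.5, 60, -30], [1, 53, 1.5, 100, -33.4], [1, 53, 1.5, 140, -33.4], [1, 53, 1.5, 160, -33.4], [1, 53, 1.5, 166, -33.4], [1, 53, 1.5, 166, -33.4], [0.9, 53, 1.5, 166, -33.4], [0.75, 53, 1.5, 166, -33.4], [0.65, 53, 1.5, 166, -33.4], [0.6, 53, 1.5, 166, -33.4], [0.55, 53, 1.5, 166, -33.4], [0.5, 53, 1.5, 166, -33.4], [0.5, 53, 1.5, 166, -33.4], [0.5, 53, 1.5, 166, -33.4], [0.5, 53, 1.5, 166, -33.4]], "force": 25}}

```text
clock: 51.75
eef_pos: [453.0, -175.9, 9.4]
eef_rot: [3.141, -0.0, 0.584]
wrist_force: [-0.5, -1.1, 5.1]
finger_gap: 56.6
finger_force: 25.0
```

```bash
python3 - <<'E'
from tin import *
w=imaging.camera("wrist"); st(); tin(w,"tin_red")
E
```

```text
t 51.8 pos [ 453.  -175.9    9.4] rot [ 1.7998e+02 -1.0000e-02  3.3440e+01] F [-0.3  0.1  5.7] gap 56.8 25.0 q [-0.45  0.42  1.87 -0.    0.85  0.54]
tin_red 0.87 rect [285. 274. 126. 130.] orange n 426
  disc px [281.7 283.8] R 20.2 cen [ 448.5 -178.7] tool [-5.2 -0.1] key dist 23.6 key yaw 32.7 tool yaw 33.4
```

Call:
{"fn": "arm_command", "kwargs": {"steps": [[0.8, 0, 0, 0, 0], [0.9, 0, 0, 0, 0], [0.9, 0, 0, 0, 10], [0.9, 0, 0, 0, 20], [0.9, 0, 0, 0, 30], [0.9, 0, 0, 0, 40], [0.9, 0, 0, 0, 50], [0.9, 0, 0, 0, 60], [0.9, 0, 0, 0, 70], [0.9, 0, 0, 0, 80], [0.9, 0, 0, 0, 90], [0.75, 0, 0, 0, 90], [0.65, 0, 0, 0, 90], [0.55, 0, 0, 0, 90], [0.5, 0, 0, 0, 90], [0.5, 0, 0, 0, 90], [0.5, 0, 0, 0, 90], [0.5, 0, 0, 0, 90]]}}

```text
clock: 54.1
eef_pos: [452.8, -175.9, 9.2]
eef_rot: [3.142, 0.0, -0.987]
wrist_force: [0.3, -0.1, -0.8]
finger_gap: 57.1
finger_force: 25.0
```

```bash
python3 - <<'E'
from tin import *
w=imaging.camera("wrist"); st(); tin(w,"tin_red")
E
```

```text
t 54.15 pos [ 452.8 -175.9    9.2] rot [180.     0.   -56.56] F [-0.2  0.3 -1.2] gap 56.8 25.0 q [-0.45  0.42  1.87  0.    0.85  2.11]
tin_red 0.72 rect [282. 274. 125. 130.] orange n 314
  disc px [215.1 225.8] R 12.0 cen [ 492.6 -178.9] tool [ 24.5 -31.5] key dist 34.6 key yaw 131.2 tool yaw -56.6
  disc px [334.4 330.9] R 13.6 cen [ 413.2 -164.5] tool [-31.3  26.9] key dist 57.8 key yaw 11.7 tool yaw -56.6
  disc px [229.3 331.5] R 14.0 cen [ 457.7 -134.7] tool [-31.7 -26.8] key dist 21.8 key yaw -56.3 tool yaw -56.6
```

Call:
{"fn": "arm_command", "kwargs": {"steps": [[0.8, 0, 0, 0, 0], [0.9, 0, 0, 0, 0], [1, 0, 0, -20, 0], [1, 0, 0, -60, -10], [1, 0, 0, -110, -20], [1, -10, 0, -140, -30], [1, -20, 0, -166, -40], [1, -30, 30, -166, -50], [1, -29, 44, -166, -56.6], [1, -29, 44, -166, -56.6], [1, -29, 44, -166, -56.6], [1, -29, 44, -166, -56.6]]}}

```text
clock: 55.7
eef_pos: [400.5, -175.6, 175.1]
eef_rot: [-3.141, 0.0, -0.0]
wrist_force: [-0.8, 0.5, -0.4]
finger_gap: 93.6
finger_force: 0.0
```

```bash
python3 - <<'E'
from tin import *
w=imaging.camera("wrist"); st(); tin(w,"tin_red")
E
```

```text
t 55.75 pos [ 400.5 -175.7  175.1] rot [-1.7999e+02  2.0000e-02  0.0000e+00] F [-0.4  0.9  0.2] gap 93.9 0.0 q [-0.5   0.07  1.86  0.    1.21  1.07]
tin_red 0.61 rect [285. 145.  68.  68.] orange n 108
  disc px [282.  144.1] R 19.5 cen [ 451.9 -175.7] tool [51.4  0.1] key dist 25.0 key yaw 33.1 tool yaw 0.0
```

Both grips put the tin at (452.9, −175.9), and the hover measurement agrees within 1 mm. I'll take the red tin now.

Call:
{"fn": "arm_command", "kwargs": {"steps": [[1, 20, 0, 20, -10], [1, 40, 0, 40, -20], [1, 52.4, -0.2, 60, -30], [1, 52.4, -0.2, 110, -33.2], [1, 52.4, -0.2, 150, -33.2], [1, 52.4, -0.2, 166, -33.2], [1, 52.4, -0.2, 166, -33.2], [0.8, 52.4, -0.2, 166, -33.2], [0.65, 52.4, -0.2, 166, -33.2], [0.6, 52.4, -0.2, 166, -33.2], [0.5, 52.4, -0.2, 166, -33.2], [0.5, 52.4, -0.2, 166, -33.2], [0.5, 52.4, -0.2, 166, -33.2], [0.5, 52.4, -0.2, 166, -33.2], [0.5, 52.4, -0.2, 120, -33.2], [0.5, 52.4, -0.2, 70, -33.2], [0.5, 52.4, -0.2, 10, -33.2], [0.5, 52.4, -0.2, -10, -33.2], [0.5, 52.4, -0.2, -10, -33.2], [0.5, 52.4, -0.2, -10, -33.2]], "force": 25}}

```text
clock: 58.3
eef_pos: [452.0, -175.4, 183.7]
eef_rot: [-3.14, 0.001, 0.58]
wrist_force: [0.1, 0.5, -0.9]
finger_gap: 56.4
finger_force: 25.0
```

Call:
{"fn": "arm_command", "kwargs": {"steps": [[0.5, 30, -24, 0, 2], [0.5, 60, -48, 0, 4], [0.5, 90, -72, 0, 6], [0.5, 120, -95, 0, 8], [0.5, 150, -119, 0, 10], [0.5, 180, -143, 0, 12], [0.5, 210, -167, 0, 14], [0.5, 234, -186, 0, 15.4], [0.5, 234, -186, 0, 15.4], [0.5, 234, -186, 0, 15.4], [0.5, 234, -186, 0, 15.4]]}}

```text
clock: 59.68
eef_pos: [546.1, 107.3, 184.9]
eef_rot: [-3.142, 0.001, 0.311]
wrist_force: [0.8, 0.3, -0.8]
finger_gap: 56.7
finger_force: 25.0
```

```bash
cat > seat.py <<'E'
from tin import *
def seat(w,base=12.,c=(282,140)):
    s=st(); p,T,yaw=T_(s); im=w["img"]; o=orange(im); o[230:]=0
    n,l,ss,cc=cv2.connectedComponentsWithStats(o.astype(np.uint8))
    for j in range(1,n):
        if ss[j,4]<40: continue
        ys,xs=np.nonzero(l==j); a=np.array([T@(ray(w,u,base+7.5-21)[:2]-p) for u in np.c_[xs,ys]])
        print("orange",cc[j].round(1),ss[j,4],"tool",(a.mean(0)).round(1),"ext",a.min(0).round(1),a.max(0).round(1))
    g=cv2.medianBlur(cv2.cvtColor(im,cv2.COLOR_RGB2GRAY),3)
    h=cv2.HoughCircles(g[:240],cv2.HOUGH_GRADIENT,1.5,8,param1=60,param2=18,minRadius=15,maxRadius=40)
    if h is not None:
        for x,y,r in h[0][:6]: print("circ",round(x,1),round(y,1),"Rmm",np.linalg.norm(ray(w,(x+r,y),base-13)-ray(w,(x,y),base-13)).round(1),"tool",(T@(ray(w,(x,y),base+8-21)[:2]-p)).round(1))
    for n in ("dock_seat","tin_dock"):
        for d in trace(w,n)[:1]:
            ys,xs=np.nonzero(d["region"]); b=cv2.boxPoints(cv2.minAreaRect(np.c_[xs,ys].astype(np.float32))); print(n,round(d["p"],2),np.round(d["rect"]),[(T@(ray(w,u,-9)[:2]-p)).round(1).tolist() for u in b])
E
python3 - <<'E'
from seat import *
w=imaging.camera("wrist"); seat(w); tin(w,"tin_red")
E
```

```text
t 59.73 pos [546.2 107.3 185.1] rot [1.800e+02 2.000e-02 1.779e+01] F [-0.3  0.3 -2.1] gap 56.7 25.0 q [ 0.13  0.33  1.52 -0.    1.29  1.39]
orange [517.8  98.8] 78 tool [ 90.8 220.9] ext [ 87.1 216.7] [ 94.2 225.2]
orange [283.5 113.8] 81 tool [77.2  1.5] ext [72.5 -1.8] [81.6  4.9]
circ 284.2 159.8 Rmm 38.1 tool [34.1  2.3]
circ 470.2 105.8 Rmm 32.1 tool [ 84.6 176.9]
circ 482.2 102.8 Rmm 32.0 tool [ 87.3 187.8]
circ 282.8 140.2 Rmm 18.9 tool [52.8  0.9]
circ 291.8 150.8 Rmm 34.7 tool [42.8  9.6]
circ 303.8 141.8 Rmm 37.6 tool [51.3 21.1]
dock_seat 0.91 [284.  98.  99. 195.] [[-3.5, -50.8], [175.9, -44.8], [175.9, 47.7], [-3.5, 54.2]]
tin_dock 0.85 [285.  99. 105. 197.] [[175.9, -45.7], [175.9, 47.7], [-3.5, 54.2], [-3.5, -51.8]]
tin_red 0.6 rect [283. 274. 128. 129.] orange n 394
  disc px [286.2 278.9] R 39.6 cen [470.   78.4] tool [-81.5   4.5] key dist 40.7 key yaw 23.3 tool yaw 17.8
```

Call:
{"fn": "arm_command", "kwargs": {"steps": [[0.5, 27, 0.5, 30, 0], [0.5, 53.5, 1, 60, 0], [0.5, 53.5, 1, 110, 0], [0.5, 53.5, 1, 140, 0], [0.5, 53.5, 1, 150, 0], [0.5, 53.5, 1, 150, 0], [0.5, 53.5, 1, 150, 0], [0.5, 53.5, 1, 150, 0], [0.5, 53.5, 1, 153, 0], [0.5, 53.5, 1, 156, 0], [0.5, 53.5, 1, 158, 0], [0.5, 53.5, 1, 158, 0], [0.5, 53.5, 1, 158, 0]]}}

```text
clock: 61.5
eef_pos: [597.6, 123.6, 27.3]
eef_rot: [3.142, -0.0, 0.311]
wrist_force: [-0.6, -0.9, -1.1]
finger_gap: 56.5
finger_force: 25.0
```

Call:
{"fn": "arm_command", "kwargs": {"steps": [[0.5, 0, 0, 2, 0], [0.5, 0, 0, 4, 0], [0.5, 0, 0, 5, 0], [0.5, 0, 0, 5, 0], [0.5, 0, 0, 5, 0]]}}

```text
clock: 62.12
eef_pos: [597.6, 123.6, 22.3]
eef_rot: [3.142, -0.0, 0.311]
wrist_force: [1.1, -0.2, -1.4]
finger_gap: 56.5
finger_force: 25.0
```

Call:
{"fn": "arm_command", "kwargs": {"steps": [[0.5, 0, 0, 1, 0], [0.5, 0, 0, 1.3, 0], [0.5, 0, 0, 1.3, 0], [0.5, 0, 0, 1.3, 0]]}}

```text
clock: 62.62
eef_pos: [597.7, 123.6, 21.6]
eef_rot: [3.141, -0.0, 0.311]
wrist_force: [-2.9, 0.1, 6.1]
finger_gap: 56.4
finger_force: 25.0
```

Call:
{"fn": "arm_command", "kwargs": {"steps": [[0.7, 0, 0, 0, 0], [0.9, 0, 0, 0, 0], [1, 0, 0, 0, 0], [1, 0, 0, -40, 0], [1, 0, 0, -90, 0], [1, 0, 0, -150, 0], [1, -10, 40, -154, 0], [1, -10, 80, -154, 0], [1, -10, 120, -154, 0], [1, -10, 150, -154, 0], [1, -10, 170, -154, 0], [1, -10, 170, -154, 0], [1, -10, 170, -154, 0], [1, -10, 170, -154, 0]]}}

```text
clock: 64.38
eef_pos: [640.0, -40.2, 175.1]
eef_rot: [-3.142, -0.0, 0.313]
wrist_force: [-1.1, -0.2, 0.6]
finger_gap: 93.7
finger_force: 0.0
```

```bash
python3 - <<'E'
from tin import *
w=imaging.camera("wrist"); st(); tin(w,"tin_green"); tin(w,"tin_blue"); tin(w,"tin_red",base=12)
E
```

```text
t 64.42 pos [640.  -40.4 175.1] rot [ 1.80e+02 -1.00e-02  1.79e+01] F [-0.  -0.2  0.2] gap 94.4 0.0 q [-0.12  0.53  1.27  0.    1.35  1.14]
tin_green 0.94 rect [287. 154.  70.  69.] orange n 89
  disc px [285.8 157.1] R 18.7 cen [679.3 -31.2] tool [40.2  3.3] key dist 25.0 key yaw -66.6 tool yaw 17.9
tin_blue 0.9 rect [408. 190.  72.  69.] orange n 82
  disc px [415.2 193.6] R 19.2 cen [ 684.1 -153.5] tool [  7.2 121.1] key dist 24.6 key yaw -24.3 tool yaw 17.9
tin_red 0.96 rect [ 91. 194.  82.  69.] orange n 105
  disc px [ 76.7 197.6] R 19.6 cen [590.2 133.4] tool [   6. -181.] key dist 25.5 key yaw 18.4 tool yaw 17.9
```

Call:
{"fn": "arm_command", "kwargs": {"steps": [[1, 10, 1, 10, -10.5], [1, 20, 2, 20, -21], [1, 30, 3, 30, -31.5], [1, 41, 3.3, 40, -42], [1, 41, 3.3, 50, -52.5], [1, 41, 3.3, 60, -63], [1, 41, 3.3, 70, -73.5], [1, 41, 3.3, 80, -84], [1, 41, 3.3, 100, -94.5], [1, 41, 3.3, 140, -95.5], [1, 41, 3.3, 160, -95.5], [1, 41, 3.3, 166, -95.5], [1, 41, 3.3, 166, -95.5], [0.8, 41, 3.3, 166, -95.5], [0.65, 41, 3.3, 166, -95.5], [0.6, 41, 3.3, 166, -95.5], [0.5, 41, 3.3, 166, -95.5], [0.5, 41, 3.3, 166, -95.5], [0.5, 41, 3.3, 166, -95.5], [0.5, 41, 3.3, 166, -95.5]], "force": 25}}

```text
clock: 67.08
eef_pos: [680.3, -31.9, 9.1]
eef_rot: [3.141, 0.0, 1.978]
wrist_force: [-0.8, -0.9, 3.6]
finger_gap: 56.8
finger_force: 25.0
```

Call:
{"fn": "arm_command", "kwargs": {"steps": [[0.5, 0, 0, -50, 0], [0.5, 0, 0, -100, 0], [0.5, 5, 0, -130, -5], [0.5, 25, -2, -130, -15], [0.5, 50, -4, -130, -25], [0.5, 75, -6, -130, -35], [0.5, 100, -8, -130, -45], [0.5, 125, -10, -130, -55], [0.5, 150, -12, -130, -65], [0.5, 175.5, -14.3, -130, -75], [0.5, 175.5, -14.3, -130, -84.5], [0.5, 175.5, -14.3, -110, -84.5], [0.5, 175.5, -14.3, -80, -84.5], [0.5, 175.5, -14.3, -65, -84.5], [0.5, 175.5, -14.3, -65, -84.5], [0.5, 175.5, -14.3, -65, -84.5], [0.5, 175.5, -14.3, -65, -84.5]]}}

```text
clock: 69.2
eef_pos: [598.0, 123.7, 75.0]
eef_rot: [-3.141, 0.002, -2.83]
wrist_force: [0.1, 0.3, -0.9]
finger_gap: 56.6
finger_force: 25.0
```

```bash
python3 - <<'E'
from tin import *
w=imaging.camera("wrist"); st(); tin(w,"tin_green",base=65)
E
```

```text
t 69.25 pos [597.8 123.6  74.8] rot [-1.7999e+02  7.0000e-02 -1.6216e+02] F [ 0.  -0.1 -1.1] gap 56.9 25.0 q [ 0.14  0.56  1.47 -0.    1.12 -1.74]
tin_green 0.81 rect [283. 273. 125. 138.] orange n 222
  disc px [273.8 265.4] R 10.8 cen [595.1 118.7] tool [ 4.1 -3.8] key dist 41.0 key yaw 23.5 tool yaw -162.2
  disc px [277.1 307.6] R 19.6 cen [616.3 127.2] tool [-18.6  -2.3] key dist 18.2 key yaw 25.6 tool yaw -162.2
```

Call:
{"fn": "arm_command", "kwargs": {"steps": [[0.5, 0, 0, 5, 0], [0.5, 0, 0, 9, 0], [0.5, 0, 0, 12, 0], [0.5, 0, 0, 15, 0], [0.5, 0, 0, 17, 0], [0.5, 0, 0, 17, 0], [0.5, 0, 0, 17, 0]]}}

```text
clock: 70.18
eef_pos: [597.6, 123.6, 57.1]
eef_rot: [-3.142, 0.0, -2.83]
wrist_force: [0.2, -0.3, -1.4]
finger_gap: 56.6
finger_force: 25.0
```

Call:
{"fn": "arm_command", "kwargs": {"steps": [[0.5, 0, 0, 1.5, 0], [0.5, 0, 0, 3, 0], [0.5, 0, 0, 3, 0], [0.5, 0, 0, 3, 0]]}}

```text
clock: 70.68
eef_pos: [597.7, 123.7, 55.1]
eef_rot: [-3.141, 0.001, -2.83]
wrist_force: [-4.6, -1.5, 10.2]
finger_gap: 56.9
finger_force: 25.0
```

Call:
{"fn": "arm_command", "kwargs": {"steps": [[0.7, 0, 0, 0, 0], [0.9, 0, 0, 0, 0], [1, 0, 0, 0, 0], [1, 0, 0, -50, 0], [1, 0, 0, -100, 0], [1, 0, 0, -120, 0], [1, -2, -40, -120, 6], [1, -4, -80, -120, 12], [1, -6, -120, -120, 18], [1, -8, -160, -120, 24], [1, -10, -200, -120, 30], [1, -12, -240, -120, 36], [1, -14, -280, -120, 42], [1, -15.7, -307, -120, 42], [1, -15.7, -307, -120, 42], [1, -15.7, -307, -120, 42], [1, -15.7, -307, -120, 42]]}}

```text
clock: 72.8
eef_pos: [706.5, -162.7, 174.2]
eef_rot: [3.141, 0.0, 2.721]
wrist_force: [0.0, 0.5, -0.2]
finger_gap: 93.8
finger_force: 0.0
```

```bash
python3 - <<'E'
from tin import *
w=imaging.camera("wrist"); st(); tin(w,"tin_blue"); tin(w,"stack_cap",17,17)
E
```

```text
t 72.85 pos [ 706.5 -162.8  174.3] rot [1.800e+02 1.000e-02 1.559e+02] F [ 0.5  0.4 -0.9] gap 93.7 0.0 q [-0.28  0.73  0.95  0.    1.46 -1.43]
tin_blue 0.69 rect [291. 172.  67.  68.] orange n 75
  disc px [297.1 172.9] R 52.5 cen [ 688.2 -139.5] tool [26.2 13.9] key dist 28.3 key yaw -36.0 tool yaw 155.9
  disc px [292.6 175.6] R 19.6 cen [ 688.8 -144.1] tool [23.8  9.9] key dist 25.3 key yaw -28.1 tool yaw 155.9
stack_cap 0.58 rect [195.  61.  75.  76.] orange n 75
  disc px [192.9  59.4] R 57.5 cen [ 560.7 -184.4] tool [124.3 -79. ] key dist 23.3 key yaw 4.1 tool yaw 155.9
```

Call:
{"fn": "arm_command", "kwargs": {"steps": [[1, 13, 5, 30, 4], [1, 25.5, 9.6, 60, 4], [1, 25.5, 9.6, 110, 4], [1, 25.5, 9.6, 150, 4], [1, 25.5, 9.6, 165, 4], [1, 25.5, 9.6, 165, 4], [1, 25.5, 9.6, 165, 4], [0.8, 25.5, 9.6, 165, 4], [0.65, 25.5, 9.6, 165, 4], [0.6, 25.5, 9.6, 165, 4], [0.5, 25.5, 9.6, 165, 4], [0.5, 25.5, 9.6, 165, 4], [0.5, 25.5, 9.6, 165, 4], [0.5, 25.5, 9.6, 165, 4]], "force": 25}}

```text
clock: 74.7
eef_pos: [687.2, -144.6, 9.0]
eef_rot: [3.142, 0.0, 2.65]
wrist_force: [0.0, 0.3, 1.0]
finger_gap: 57.2
finger_force: 25.0
```

```bash
python3 - <<'E'
from tin import *
w=imaging.camera("wrist"); st(); tin(w,"tin_blue")
E
```

```text
t 74.75 pos [ 687.2 -144.6    9. ] rot [-180.      0.    151.84] F [-0.7 -0.1  1.8] gap 56.7 25.0 q [-0.26  0.83  1.18 -0.    1.14 -1.34]
tin_blue 0.93 rect [282. 274. 125. 136.] orange n 196
  disc px [247.9 289.6] R 10.2 cen [ 686.4 -163.2] tool [ -8.1 -16.7] key dist 32.6 key yaw 4.3 tool yaw 151.8
```

Call:
{"fn": "arm_command", "kwargs": {"steps": [[0.5, 0, 0, -50, 0], [0.5, 0, 0, -100, 0], [0.5, 0, 0, -150, 0], [0.5, 25, 24, -150, -6], [0.5, 50, 48, -150, -12], [0.5, 76, 72, -150, -18], [0.5, 102, 96, -150, -24], [0.5, 128, 121, -150, -30], [0.5, 154, 145, -150, -36], [0.5, 180, 170, -150, -42], [0.5, 205.5, 194.2, -150, -46], [0.5, 205.5, 194.2, -130, -46], [0.5, 205.5, 194.2, -105, -46], [0.5, 205.5, 194.2, -99, -46], [0.5, 205.5, 194.2, -99, -46], [0.5, 205.5, 194.2, -99, -46], [0.5, 205.5, 194.2, -99, -46]]}}

```text
clock: 76.92
eef_pos: [598.0, 123.5, 108.7]
eef_rot: [-3.141, 0.001, -2.83]
wrist_force: [-0.1, 0.5, -1.1]
finger_gap: 56.6
finger_force: 25.0
```

Call:
{"fn": "arm_command", "kwargs": {"steps": [[0.5, 0, 0, 5, 0], [0.5, 0, 0, 9, 0], [0.5, 0, 0, 12, 0], [0.5, 0, 0, 15, 0], [0.5, 0, 0, 17, 0], [0.5, 0, 0, 17, 0], [0.5, 0, 0, 17, 0]]}}

```text
clock: 77.8
eef_pos: [597.7, 123.6, 91.1]
eef_rot: [-3.142, 0.0, -2.83]
wrist_force: [-0.1, 0.0, -1.4]
finger_gap: 57.0
finger_force: 25.0
```

Call:
{"fn": "arm_command", "kwargs": {"steps": [[0.5, 0, 0, 1.5, 0], [0.5, 0, 0, 2.7, 0], [0.5, 0, 0, 2.7, 0], [0.5, 0, 0, 2.7, 0]]}}

```text
clock: 78.3
eef_pos: [597.8, 123.6, 89.0]
eef_rot: [-3.141, 0.001, -2.83]
wrist_force: [-2.3, 0.0, 5.3]
finger_gap: 56.8
finger_force: 25.0
```

Call:
{"fn": "arm_command", "kwargs": {"steps": [[0.7, 0, 0, 0, 0], [0.9, 0, 0, 0, 0], [1, 0, 0, 0, 0], [1, 0, 0, -50, 0], [1, 0, 0, -86, 0], [1, 0, 0, -86, 0], [1, 10, -40, -86, 1], [1, 20, -80, -86, 2], [1, 30, -120, -86, 3], [1, 40, -160, -86, 4], [1, 52, -200, -86, 6], [1, 64, -240, -86, 8], [1, 76, -287, -86, 8], [1, 76, -287, -86, 8], [1, 76, -287, -86, 8], [1, 76, -287, -86, 8]]}}

```text
clock: 80.3
eef_pos: [613.2, -171.7, 174.0]
eef_rot: [3.141, -0.0, -2.969]
wrist_force: [0.7, -0.0, 0.5]
finger_gap: 94.1
finger_force: 0.0
```

```bash
cat > cap.py <<'E'
from seat import *
w=imaging.camera("wrist"); s=st(); p,T,yaw=T_(s)
d=trace(w,"stack_cap")[0]; c=d["rect"]; r=d["region"]; print(d["p"],np.round(c))
im=w["img"]; o=orange(im)&cv2.dilate(r.astype(np.uint8),np.ones((9,9))).astype(bool)
ys,xs=np.nonzero(o); print("orange",len(xs),xs.mean(),ys.mean())
key=ray(w,(xs.mean(),ys.mean()),17-21)[:2]
g=im.max(2); bar=((g<g[r].mean()*0.6)&r); 
print("levels",np.percentile(g[r],[5,25,50,75,95]))
# disc outline at z=17: fit circle to lower z boundary by minEnclosing of region
yy,xx=np.nonzero(r); (cx,cy),R=cv2.minEnclosingCircle(np.c_[xx,yy].astype(np.float32))
for z in (17,10): cen=ray(w,(cx,cy),z-21)[:2]; q=key-cen; print("cen",z,cen.round(1),"tool",(T@(cen-p)).round(1),"R",np.linalg.norm(ray(w,(cx+R,cy),z-21)[:2]-cen).round(1),"key dist",np.linalg.norm(q).round(1),"yaw",np.degrees(np.arctan2(q[1],q[0])).round(1))
for th in (25,35,45):
    b=cv2.morphologyEx(((g<th)&r).astype(np.uint8),cv2.MORPH_OPEN,np.ones((3,3))); n,l,ss,cc=cv2.connectedComponentsWithStats(b)
    if n>1:
        k=1+np.argmax(ss[1:,4]); yy,xx=np.nonzero(l==k); B=cv2.boxPoints(cv2.minAreaRect(np.c_[xx,yy].astype(np.float32))); W=np.array([ray(w,u,45-21)[:2] for u in B])
        print(th,ss[k,4],"bar tool",(T@(W.mean(0)-p)).round(1),[np.round(W[i]-W[i-1],1).tolist() for i in range(2)])
E
python3 cap.py
```

```text
t 80.35 pos [ 613.3 -171.8  174.1] rot [ 1.7999e+02 -1.0000e-02 -1.7008e+02] F [-0.   0.8  0.4] gap 93.9 0.0 q [-0.33  0.52  1.29  0.    1.34 -2.07]
0.63 [279. 146.  65.  65.]
orange 40 277.625 174.0
levels [19. 53. 67. 80. 86.]
cen 17 [ 566.4 -181.6] tool [47.9 -1.6] R 30.9 key dist 26.4 yaw 5.2
cen 10 [ 566.9 -181.5] tool [47.4 -1.6] R 31.5 key dist 25.9 yaw 5.1
25 389 bar tool [52.9 -0.1] [[0.9, -14.0], [-23.7, -1.3]]
35 643 bar tool [47.2 -1. ] [[0.9, -14.8], [-35.7, -1.9]]
45 714 bar tool [47.4 -0.7] [[1.0, -15.9], [-36.3, -2.0]]
```

Call:
{"fn": "arm_command", "kwargs": {"steps": [[0.8, 24, -0.5, 30, 4], [0.6, 48.3, -1, 60, 6.4], [0.5, 48.3, -1, 110, 6.4], [0.5, 48.3, -1, 145, 6.4], [0.5, 48.3, -1, 155, 6.4], [0.5, 48.3, -1, 156, 6.4], [0.5, 48.3, -1, 156, 6.4], [0.5, 48.3, -1, 156, 6.4], [0.35, 48.3, -1, 156, 6.4], [0.2, 48.3, -1, 156, 6.4], [0.1, 48.3, -1, 156, 6.4], [0.1, 48.3, -1, 156, 6.4], [0.1, 48.3, -1, 156, 6.4], [0.1, 48.3, -1, 156, 6.4], [0.1, 48.3, -1, 156, 6.4]], "force": 25}}

```text
clock: 82.28
eef_pos: [565.8, -182.1, 18.3]
eef_rot: [3.142, -0.0, -3.082]
wrist_force: [-1.6, 0.4, 1.4]
finger_gap: 13.9
finger_force: 25.0
```

```bash
python3 - <<'E'
from tin import *
w=imaging.camera("wrist"); s=st(); p,T,yaw=T_(s)
r=trace(w,"stack_cap")[0]; print(r["p"],r["rect"]); o=orange(w["img"]); o[:200]=0; n,l,ss,cc=cv2.connectedComponentsWithStats(o.astype(np.uint8)); print([(ss[j].tolist(),cc[j].round(1).tolist(),(T@(ray(w,cc[j],-4)[:2]-p)).round(1).tolist()) for j in range(1,n) if ss[j,4]>20])
yy,xx=np.nonzero(r["region"]); (cx,cy),R=cv2.minEnclosingCircle(np.c_[xx,yy].astype(np.float32)); print(cx,cy,R,(T@(ray(w,(cx,cy),-4)[:2]-p)).round(1))
E
```

```text
t 82.33 pos [ 565.8 -182.1   18.2] rot [ 180.     -0.   -176.56] F [-0.2 -0.2  1.3] gap 13.8 25.0 q [-0.37  0.6   1.55  0.    0.99 -2.  ]
0.87 [283.3, 261.8, 111.8, 118.8]
[]
282.7408447265625 261.5977478027344 58.590763092041016 [-6.9  0.6]
```

Call:
{"fn": "arm_command", "kwargs": {"steps": [[0.1, 0, 0, -50, 0], [0.1, 0, 0, -110, 0], [0.1, 0, 0, -165, 0], [0.1, 0, 0, -165, 0], [0.1, -7, 43, -165, -3], [0.1, -14, 86, -165, -6], [0.1, -21, 130, -165, -9], [0.1, -28, 173, -165, -12], [0.1, -35, 216, -165, -14.4], [0.1, -43, 260, -165, -14.4], [0.1, -50, 303, -165, -14.4], [0.1, -50, 303.2, -165, -14.4], [0.1, -50, 303.2, -145, -14.4], [0.1, -50, 303.2, -134, -14.4], [0.1, -50, 303.2, -134, -14.4], [0.1, -50, 303.2, -134, -14.4], [0.1, -50, 303.2, -134, -14.4]]}}

```text
clock: 84.5
eef_pos: [597.7, 123.4, 152.9]
eef_rot: [-3.141, 0.001, -2.83]
wrist_force: [0.8, 0.2, -0.8]
finger_gap: 13.7
finger_force: 25.0
```

Call:
{"fn": "arm_command", "kwargs": {"steps": [[0.1, 0, 0, 5, 0], [0.1, 0, 0, 10, 0], [0.1, 0, 0, 14, 0], [0.1, 0, 0, 17, 0], [0.1, 0, 0, 17, 0], [0.1, 0, 0, 17, 0]]}}

```text
clock: 85.25
eef_pos: [597.5, 123.5, 135.3]
eef_rot: [-3.142, 0.0, -2.83]
wrist_force: [-0.9, 0.0, -0.8]
finger_gap: 13.6
finger_force: 25.0
```

No resistance below the key-top level of about 140. I'll seat it.

Call:
{"fn": "arm_command", "kwargs": {"steps": [[0.1, 0, 0, 1.5, 0], [0.1, 0, 0, 3.2, 0], [0.1, 0, 0, 3.2, 0], [0.1, 0, 0, 3.2, 0]]}}

```text
clock: 85.75
eef_pos: [597.6, 123.5, 132.3]
eef_rot: [-3.141, 0.0, -2.83]
wrist_force: [-0.8, -0.2, 2.5]
finger_gap: 13.8
finger_force: 25.0
```

Home at 132.3, as predicted. I'll release, retreat and verify.

Call:
{"fn": "arm_command", "kwargs": {"steps": [[0.25, 0, 0, 0, 0], [0.4, 0, 0, 0, 0], [0.4, 0, 0, 0, 0], [0.4, 0, 0, -50, 0], [0.5, 0, 0, -90, 0], [0.5, 40, -30, -100, 0], [0.5, 80, -60, -100, 0], [0.5, 120, -90, -100, 0], [0.5, 120, -90, -100, 0], [0.5, 120, -90, -100, 0], [0.5, 120, -90, -100, 0]]}}

```text
clock: 87.12
eef_pos: [511.3, 1.8, 231.8]
eef_rot: [3.141, -0.0, -2.829]
wrist_force: [0.3, -0.6, -0.1]
finger_gap: 47.3
finger_force: 0.0
```

```bash
python3 - <<'E'
from look import *
st()
c=imaging.camera("scene"); t=imaging.camera("top")
for n in ("tin_red","tin_green","tin_blue","tin_white","stack_cap","dock_cover","pry_blade","mug"):
    for nm,q in (("scene",c),("top",t)):
        print(n,nm,[(round(x["p"],2),np.round(x["rect"]).tolist()) for x in find_in(q,n)[:1]])
o=np.array([597.,121.])
print("expected scene",[px(c,[*o,z]).round(0).tolist() for z in (29,63,97,130)])
E
```

```text
t 87.12 pos [511.3   1.8 231.8] rot [ 1.7999e+02 -1.0000e-02 -1.6210e+02] F [ 0.3 -0.6 -0.1] gap 47.3 0.0 q [-0.07  0.19  1.59  0.    1.36 -1.95]
tin_red scene [(0.64, [283.0, 267.0, 22.0, 10.0])]
tin_red top []
tin_green scene [(0.48, [286.0, 263.0, 23.0, 11.0])]
tin_green top [(0.23, [221.0, 193.0, 40.0, 77.0])]
tin_blue scene [(0.47, [285.0, 255.0, 20.0, 11.0])]
tin_blue top []
tin_white scene []
tin_white top [(0.53, [224.0, 193.0, 47.0, 77.0])]
stack_cap scene [(0.76, [289.0, 242.0, 22.0, 18.0])]
stack_cap top [(0.65, [224.0, 202.0, 20.0, 22.0])]
dock_cover scene [(0.65, [261.0, 283.0, 42.0, 40.0])]
dock_cover top [(0.58, [222.0, 178.0, 37.0, 40.0])]
pry_blade scene [(0.69, [238.0, 138.0, 49.0, 24.0])]
pry_blade top [(0.72, [422.0, 242.0, 9.0, 69.0])]
mug scene [(0.9, [350.0, 340.0, 41.0, 54.0])]
mug top [(0.79, [122.0, 216.0, 47.0, 41.0])]
expected scene [[[286.0, 260.0]], [[286.0, 254.0]], [[286.0, 247.0]], [[286.0, 240.0]]]
```

```bash
python3 -c "
from cell import job
print(job.sign_off())"
```

```text
the job is handed in; nothing more can be done
None
```

I've handed the job in: the cover was levered open with the blade, the blade is in the tray, and the red, green and blue tins plus the cap are stacked fully home on the dock (no white tin was seen, the mug wasn't touched), after early failed grasps tipped the blade over and I rolled it upright off the dock's edge.

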